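# Mount the exchange block on the thermo-mixer

### The arm

A 6-joint arm with a two-finger parallel gripper is mounted at the origin on a cart in front of the work surface, level with it; the furniture and walls round the work are solid. World frame = base frame: x ahead of the robot, y to its left, z up, the work surface at z = 0. Lengths are in mm, angles in rad, forces in N, time in s.
With the tool pointing down it reaches from about 350 to 875 mm from the base axis. Payload 4.2 kg.
Tool frame: the origin (TCP) lies between the finger pads; the fingertips stand 25 mm ahead of it and the grasp point (between the pads) lies 6 mm ahead of it; z points along the fingers, y is the line along which they close (so a half turn about z gives the same grasp; the last joint's range is limited). The gripper opens to 85 mm and grips with 20 to 120 N. Pads are 22 mm wide; open, the fingers measure 114 mm over their backs; the gripper's body (76 mm by 85 mm) begins 54 mm behind the grasp point. The pads swing forward as they close: fully open they stand 13 mm farther back than shut.
Start: joints at [-0.98, 0.385, 0.008, 0, -1.194, -0.259], TCP at [203.606, -590.884, 256.312] pointing down, gripper open.
Joint ranges: [-3.14, 3.14], [-1.21, 2.06], [-1.07, 1.41], [-3.16, 2.05], [-2.99, -0.16], [-3.1, 3.1]. Speed limits (rad/s): [2.79, 2.79, 3.14, 3.14, 3.14, 3.14].

### API

Orientations are given as a unit quaternion [x, y, z, w].
In Python, from bench import arm gives the robot as it stands.
- The arm moves only by the shell command python3 -m pendant 'ROWS'. ROWS is JSON, a list of rows, each a list of 7 numbers: the shift along the tool's x, y, z in m, then the turn, a rotation vector about the tool's x, y, z in degrees, then the finger opening in m, from 0 to 0.0854. In form: [[x, y, z, wx, wy, wz, fingers], ...]. A call has 1 to 12 rows; each row shifts and turns the commanded pose from where the row before left it, along the tool's axes as they then stand; what a row does not reach is not made up. A row lasts 1/10 s, in which the tool goes at most 50 mm and 8.59 degrees, less where a joint would pass 70% of its speed; a pose out of reach is approached as far as the arm can. A call is refused whole if a number of a shift passes 0.05 or a number of a turn 8.59, either way. A call with a gripper value outside its range is refused whole. The fingers move at their own pace and stop on an object; the grip force is fixed at half the most. Time passes only in rows, so rows that do not move let the fingers close. It gives the time, the measured TCP pose, the force, the opening and the grip force at its end, in the units of the state.
- arm.read_state(): the state, without advancing time (a new reading comes with each control period).
- arm.get_image(name): name is "scene" or "top" or "wrist"; returns a dict with "image" (480x640x3 uint8, red, green, blue), "fx", "fy", "cx", "cy" (pixels), "xyz" and "rotation" of the camera in the world. Camera axes: x right, y down, z forward; pixel columns grow to the right and rows downward; lengths in mm; the calibration is good to about 2 mm. The wrist camera is an equidistant fisheye: a pixel r from the principal point sees the ray r / f radians off the axis. A picture is of the moment at which its call begins. There is no depth.
- arm.job_done(): hands the job in; it is judged then, once.
The state is a dict: "clock": time; "joints": joint angles; "joint_vel": joint speeds; "joint_efforts": joint torques, N m; "position": TCP position; "ee_rot": TCP orientation; "contact_force": force on the tool from outside, world axes, zero at the start; "wrist_torque": the same for the moment, N m; "gripper_width": finger opening in mm; "grasp_force": force on a finger pad.
Only numpy, scipy, OpenCV 4.12 (cv2) and the standard library are available. Lean on these libraries where they do the work, as an engineer would, in place of code of your own. Each camera call takes 0.05 s, during which the arm holds its last target. There are 200 camera calls.

### The job

Make the thermo-mixer ready: its exchange block is parked on the wooden stand behind two bottles, and a flask has been left on the mixer's seat. Move both bottles into the yellow spill tray so that a hand can get at the block, stand the flask on the cork mat, and mount the block on the mixer: tongue hooked under the rear lip, then laid down flat. Then put each bottle back on the pad where it stood; keep bottles and flask upright and leave the timer alone.

Things in the scene. Friction and masses are not known exactly. Their poses are not given: they have to be found in the camera images.
- block: Aluminium block with tube holes, 0.3 kg, loose. Origin: underside centre; x to its rear. Plate 100 (x) x 84 (y) x 5 mm; body on it x -50..30, top z 25, so plate x 30..50 is a bare 5 mm tongue at the rear. Black handle rib: 12 mm in x, 44 in y, centred x -42, z 25..54; grip across the 12 mm, fingers closing along x. The bottles in front leave a gripper too little room there.
- mixer: White unit 180x130x50 mm, panel in front, fixed. Origin: underside centre; x to rear. Seat on top: floor z 54; front ridge to z 60, inner face x -31; rear wall x 75; lip on it: edge x 63, underside z 66, top z 70; cheeks y +-48 to z 59. Block fits only with front raised ~10 deg, tongue in under lip, then levelled. Seated block origin: x 22+-3, y 0+-6, z 54 mm, x axes alike; its weight holds it.
- stand: Wooden board 210 (x) x 172 (y) x 8 mm, fixed. Origin: underside centre; x away from robot. Two flush round grey pads, 82 mm diameter, at x -58, y +43 and -43 mm: a bottle starts on each, within 3 mm of its centre (which on which varies). The block is parked behind them at about x 38, y 0, tongue to the rear, on the board's top; rail to z 20 mm round the rear edge.
- tray: Yellow spill tray 200 (x) x 116 (y) mm, walls 14 mm high, 3 mm thick, fixed to the bench. Origin: centre of its underside; inner floor at z 3 mm. Both bottles fit in one behind the other, at x +46 and -46 mm.
- cork_mat: Round cork mat, 92 mm diameter, 8 mm thick, fixed to the bench; origin: centre of its underside. Place for the flask. It lies either in front of the tall glass cylinder or to the right of it, the timer at the other place.
- blue_bottle: White plastic bottle with large blue screw cap, 82 mm diameter, 125 mm tall, 0.28 kg, loose. Origin: centre of its underside. Cap 62 mm diameter from z 99 to 125 mm: grip it there.
- glass_bottle: Clear glass bottle with blue collar at its mouth, 127 mm tall, 0.2 kg, loose. Origin: centre of its underside. Body 63 mm diameter up to z 83 mm, neck 46 mm diameter up to z 103, then 40 mm up to z 126 mm: grip it there.
- flask: Clear conical glass flask, 64 mm diameter at its foot, 100 mm tall, 0.09 kg, loose; starts upright on the floor of the mixer's seat. Origin: centre of its underside. Neck 32 mm diameter from z 72 to 100 mm: grip it there.
- timer: White bench timer, 66 x 62 x 19 mm, lying on the bench; origin: centre of its underside. Bystander: do not move it.
- cylinder_500: Tall glass measuring cylinder, fixed to the right of the tray, an obstacle: tube 65 mm diameter, 335 mm tall with pipettes standing out above, foot about 95 mm wide. Origin: centre of its underside. Carry things past it on the robot's side. Above, a reagent shelf overhangs from x 0.66 m on, at height 0.50 m.
Things that resemble listed ones, but are neither listed nor needed, are in the scene too. Leave any turquoise look-alike of the flask alone.

How it is judged:
By the outcome, as a careful person would: the job done as asked, in the order asked, and still so for the second after the job is handed in, with the robot touching nothing.
It also fails if it takes over 138 s, if anything falls off the work surface, if the arm or the gripper's body presses on something with over 40 N, if the wrist force passes 120 N, or if a joint passes its speed limit or range.

## Working session

There is one attempt and no reset: what is moved stays moved. The work goes in short steps, Python scripts to look and compute and a shell command to move; the robot and the scene stay as the last step left them, time stands still between calls to the robot, and variables do not carry over. Pictures are saved under pics/ and viewed, at most 14 in all, crops included, and the job is handed in when it is done.

```bash
ls; mkdir -p pics; python3 - <<'E'
from bench import arm
import cv2,numpy as np
for n in("scene","top"):
    d=arm.get_image(n); cv2.imwrite(f"pics/{n}0.png",d["image"][:,:,::-1])
    print(n,d["fx"],d["fy"],d["cx"],d["cy"],d["xyz"],np.round(d["rotation"],4).tolist())
s=arm.read_state();print(s)
E
```

```text
pics
scene 512.9696361476324 512.9696361476324 315.672765127593 240.72389129336247 [ -465.78215642 -1110.41466326   704.68449023] [0.7786, -0.3389, 0.2037, -0.4873]
top 583.3771379874604 583.3771379874604 320.2169798095657 240.3021958017253 [ 342.1377962  -208.34700985 1576.4348983 ] [0.7117, -0.7009, 0.0308, -0.0354]
{'clock': 0.1, 'joints': array([-9.80398563e-01,  3.85497153e-01,  6.78887745e-03, -4.55834578e-04,
       -1.19400089e+00, -2.58620885e-01]), 'joint_vel': array([-0.00034496, -0.00085237,  0.00319576,  0.00147923,  0.00075052,
        0.00046291]), 'joint_efforts': array([-4.09478098e-04, -3.93320346e+01,  1.88930297e+01,  4.19788107e+00,
       -2.60598194e-03,  5.82123022e-06]), 'position': array([ 203.46492809, -590.46463695,  255.32759855]), 'ee_rot': array([-1.65045650e-01,  9.86285442e-01,  9.58783970e-04, -2.00879543e-04]), 'contact_force': array([-0.17797661, -0.2160031 , -0.46893178]), 'wrist_torque': array([ 0.00052375, -0.0184452 , -0.00239205]), 'grasp_force': 0.0, 'gripper_width': 85.40229512379626}
```

View pics/scene0.png

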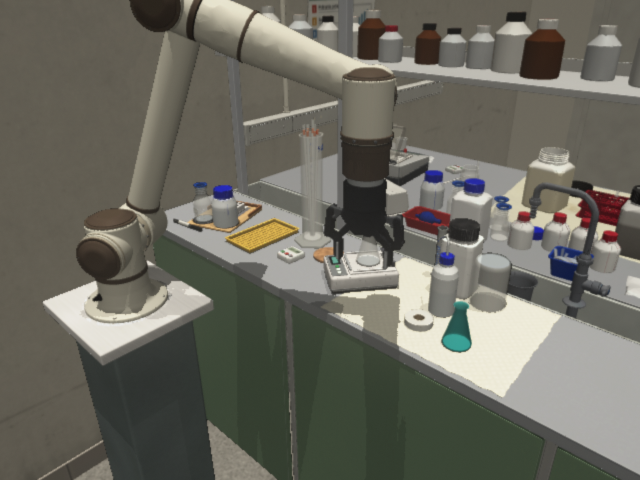

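View pics/top0.png

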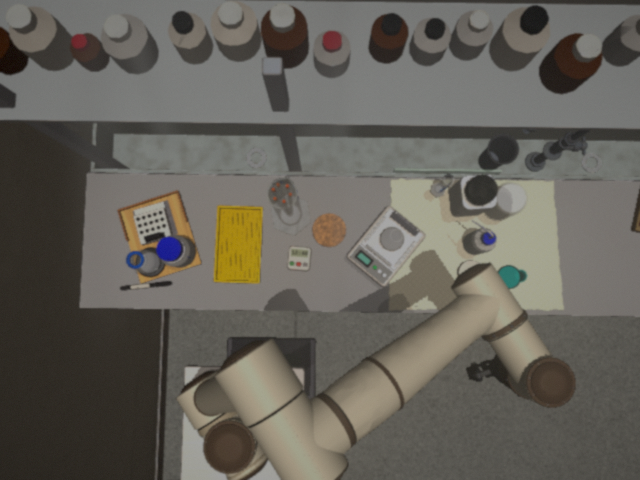

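Top view: the stand is at px (160,235), with block (155,222), blue bottle (170,250) and glass bottle (147,260). The tray is at (239,245), the cylinder at (285,200), the timer in front of it at (299,258), and the cork mat to its right at (330,230). The mixer is at (387,245), with the clear flask on its seat at (391,238).

Possible mix-ups:
- **Flask:** the turquoise flask (511,277) and the beaker (512,198). I choose the one on the seat.
- **Blue bottle:** the small bottle (485,240) and the sink bottles. I choose the one on the stand.

```bash
cat > h.py <<'E'
from bench import arm
import cv2,numpy as np
from scipy.spatial.transform import Rotation as R
def ray(d,u,v):
    c=np.array([(u-d["cx"])/d["fx"],(v-d["cy"])/d["fy"],1.0])
    return np.array(d["xyz"]),np.array(d["rotation"]).reshape(3,3)@c
def onz(d,u,v,z):
    o,r=ray(d,u,v); return o+r*(z-o[2])/r[2]
def proj(d,p):
    c=np.array(d["rotation"]).reshape(3,3).T@(np.array(p)-d["xyz"]); return c[:2]/c[2]*d["fx"]+[d["cx"],d["cy"]]
def blobs(m,amin=30):
    n,l,s,c=cv2.connectedComponentsWithStats(m.astype(np.uint8))
    return [(s[i],c[i],l==i) for i in range(1,n) if s[i][4]>=amin]
def rect(mask):
    ys,xs=np.nonzero(mask); return cv2.minAreaRect(np.c_[xs,ys].astype(np.float32))
def crop(img,x0,y0,x1,y1,k,name):
    cv2.imwrite(name,cv2.resize(img[y0:y1,x0:x1,::-1],None,fx=k,fy=k,interpolation=cv2.INTER_CUBIC))
E
python3 - <<'E'
from h import *
d=arm.get_image("top");I=d["image"];crop(I,110,180,430,300,2.5,"pics/top1.png")
H=cv2.cvtColor(I,cv2.COLOR_RGB2HSV);h,s,v=[H[...,i].astype(int) for i in range(3)]
def show(nm,m,zs,box):
    q=np.zeros_like(m);q[box[1]:box[3],box[0]:box[2]]=1
    for st,c,mm in blobs(m&q,40):
        ys,xs=np.nonzero(mm);pts=np.array([onz(d,a,b,zs)[:2] for a,b in zip(xs,ys)],np.float32)
        print(nm,st.tolist(),np.round(c,1),np.round(pts.mean(0)),"minrect",[np.round(t,1) for t in cv2.minAreaRect(pts)])
show("tray",(h>20)&(h<32)&(s>180),14,(200,190,280,300))
show("cork",(h>5)&(h<18)&(s>80),8,(308,205,350,255))
show("stand",(h>8)&(h<22)&(s>90),8,(110,185,210,290))
show("blue",(h>105)&(h<130)&(s>150),125,(110,185,210,290))
show("mixer",(v>150)&(s<40),54,(340,195,430,290))
E
```

```text
Traceback (most recent call last):
  File "h.py", line 8, in onz
    o,r=ray(d,u,v); return o+r*(z-o[2])/r[2]
        ~~~^^^^^^^
  File "h.py", line 6, in ray
    return np.array(d["xyz"]),np.array(d["rotation"]).reshape(3,3)@c
                              ~~~~~~~~~~~~~~~~~~~~~~~~~~~~~~~^^^^^
ValueError: cannot reshape array of size 4 into shape (3,3)
```

View pics/top1.png

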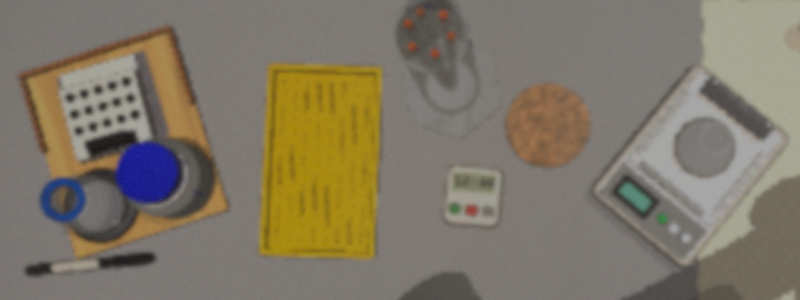

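The crop shows the stand and its rail, with corners near (22,75), (172,28), (228,210) and (78,258), and the block's rib at (110,143). The blue cap is at (149,172), the glass collar at (63,200), and a pen lies in front at (90,264). The mixer is turned, with its panel toward (655,220), the lip at (738,105) and the flask foot at (705,147).

```bash
sed -i 's/np.array(d\["rotation"\]).reshape(3,3)/R.from_quat(d["rotation"]).as_matrix()/' h.py
python3 - <<'E'
from h import *
d=arm.get_image("top");I=d["image"]
sc=arm.get_image("scene");crop(sc["image"],170,170,420,310,3.2,"pics/sc1.png")
H=cv2.cvtColor(I,cv2.COLOR_RGB2HSV);h,s,v=[H[...,i].astype(int) for i in range(3)]
def show(nm,m,zs,box):
    q=np.zeros_like(m);q[box[1]:box[3],box[0]:box[2]]=1
    for st,c,mm in blobs(m&q,40):
        ys,xs=np.nonzero(mm);pts=np.array([onz(d,a,b,zs)[:2] for a,b in zip(xs,ys)],np.float32)
        print(nm,st.tolist(),np.round(c,1),np.round(pts.mean(0)),"minrect",[np.round(t,1) for t in cv2.minAreaRect(pts)])
show("tray",(h>20)&(h<32)&(s>180),14,(200,190,280,300))
show("cork",(h>5)&(h<18)&(s>80),8,(308,205,350,255))
show("stand",(h>8)&(h<22)&(s>90),8,(110,185,210,290))
show("blue",(h>100)&(h<130)&(s>130),125,(110,185,210,290))
c=lambda u,v,z:np.round(onz(d,110+(u-1)/2.5,180+(v-1)/2.5,z)[:2],1)
print("stand",[c(*p) for p in((22,75,20),(172,28,20),(228,210,8),(78,258,8))])
print("mixer",[c(*p,50) for p in((700,65),(788,138),(686,265),(594,190))])
print("lip corners",[c(*p,70) for p in((708,78),(773,128),(764,137),(700,86))])
print("foot",c(705,147,54),"block",[c(*p,25) for p in((58,70),(136,55),(152,145),(80,160))],"rib",c(110,143,54))
E
```

```text
tray [214, 206, 48, 77, 3340] [237.9 244. ] [476.  24.] minrect [array([476.2,  24.2]), array([119.5, 203.6]), np.float64(88.9)]
cork [312, 214, 34, 33, 864] [328.7 229.7] [ 519. -219.] minrect [array([ 517.9, -219. ]), array([87.1, 89.3]), np.float64(0.8)]
stand [118, 191, 77, 60, 1500] [154.9 219.9] [538. 252.] minrect [array([520.6, 249.3]), array([156.3, 174.3]), np.float64(19.0)]
stand [138, 247, 63, 36, 407] [170.1 269.2] [405. 206.] minrect [array([415. , 211.3]), array([ 47.2, 171. ]), np.float64(20.3)]
blue [156, 237, 26, 24, 483] [168.5 248.6] [452. 181.] minrect [array([452. , 180.5]), array([61.1, 58.8]), np.float64(64.6)]
blue [127, 252, 17, 16, 112] [134.6 259.3] [424. 265.] minrect [array([423.4, 263.7]), array([37.5, 40.2]), np.float64(0.9)]
stand [array([563.4, 348.8]), array([617.1, 188.6]), array([421.6, 123.7]), array([367.6, 283.3])]
mixer [array([ 580.3, -379.1]), array([ 504.1, -471.9]), array([ 369.4, -365.4]), array([ 446.3, -268.6])]
lip corners [array([ 563.6, -385.2]), array([ 512.2, -452.9]), array([ 502.7, -443.5]), array([ 555.1, -377. ])]
foot [ 492.9 -384.3] block [array([568.7, 308.4]), array([586.2, 225. ]), array([489.1, 203.9]), array([471.8, 280.4])] rib [487.8 240.5]
```

View pics/sc1.png

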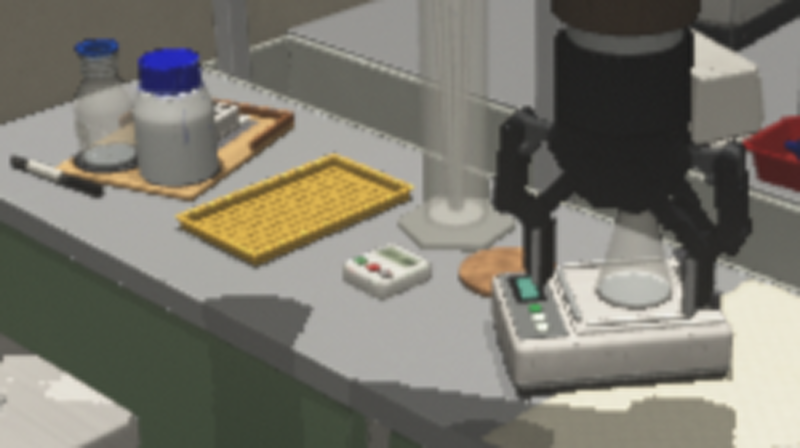

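The scene crop shows the blue-capped bottle at (172,75), the glass bottle at (97,55), the mixer at (610,310), and the clear flask's foot on the seat at (633,288). The flask's neck is behind the gripper.

- **Stand:** about (492,237), yaw 18.5°. Its pads come out at (424,259) and (451,177), which agrees with the caps at (423,264) and (452,180).
- **Tray:** (476,24), yaw −1°.
- **Cork mat:** (518,−219).
- **Mixer:** about (475,−371), yaw −39°.

I'll turn the gripper and move over the blue bottle.

```bash
cat >> h.py <<'E'
def to(x,y,z,a=None,pitch=0,quiet=False):
    "delta to target: tool down, y axis at world angle a deg; pitch = turn about tool x, deg"
    s=arm.read_state();p=np.array(s["position"]);M=R.from_quat(s["ee_rot"])
    m=M.as_matrix()
    if a is None: T=M
    else:
        t=np.radians(a);T=R.from_matrix(np.array([[-np.sin(t),np.cos(t),0],[np.cos(t),np.sin(t),0],[0,0,-1]]).T)*R.from_euler('x',pitch,degrees=True)
    dl=m.T@(np.array([x,y,z])-p)
    print("tool shift mm",np.round(dl,1),"rotvec deg",np.round((M.inv()*T).as_rotvec(degrees=True),2),"dist",round(np.linalg.norm(dl)),"now",np.round(p,1),"yang",round(np.degrees(np.arctan2(m[1,1],m[0,1])),1))
def wproj(d,p):
    c=R.from_quat(d["rotation"]).as_matrix().T@(np.array(p)-d["xyz"]);n=np.hypot(c[0],c[1]);th=np.arctan2(n,c[2]);return c[:2]/n*th*d["fx"]+[d["cx"],d["cy"]]
def wz(d,u,v,z):
    q=np.array([u-d["cx"],v-d["cy"]])/d["fx"];th=np.hypot(*q);k=np.sin(th)/th if th>0 else 1
    r=R.from_quat(d["rotation"]).as_matrix()@np.array([q[0]*k,q[1]*k,np.cos(th)]);o=np.array(d["xyz"]);return o+r*(z-o[2])/r[2]
E
python3 -m pendant '[[0,0,0,0,0,-8.5,0.085],[0,0,0,0,0,-8.5,0.085],[0,0,0,0,0,-8.5,0.085],[0,0,0,0,0,-8.5,0.085],[0,0,0,0,0,-8.5,0.085],[0,0,0,0,0,-8.5,0.085],[0,0,0,0,0,-8.5,0.085],[0,0,0,0,0,-8.5,0.085],[0,0,0,0,0,-8.5,0.085],[0,0,0,0,0,-8.5,0.085],[0,0,0,0,0,-4.5,0.085]]'
python3 -c "from h import *
to(400,-250,255,198.5)"
```

```text
clock: 1.35
position: [203.6, -590.8, 256.1]
ee_rot: [0.813, -0.582, -0.0, -0.0]
contact_force: [0.1, -0.1, -0.0]
gripper_width: 85.2
grasp_force: 0.0
tool shift mm [-259.5 -295.6    1.2] rotvec deg [-0.    0.02  0.26] dist 393 now [ 203.6 -590.8  256.1] yang -161.2
```

```bash
python3 -m pendant '[[-0.0325,-0.037,0,0,0,0,0.085],[-0.0325,-0.037,0,0,0,0,0.085],[-0.0325,-0.037,0,0,0,0,0.085],[-0.0325,-0.037,0,0,0,0,0.085],[-0.0325,-0.037,0,0,0,0,0.085],[-0.0325,-0.037,0,0,0,0,0.085],[-0.0325,-0.037,0,0,0,0,0.085],[-0.0325,-0.037,0,0,0,0,0.085]]'
python3 -m pendant '[[-0.0435,-0.0204,0,0,0,0,0.085],[-0.0435,-0.0204,0,0,0,0,0.085],[-0.0435,-0.0204,0,0,0,0,0.085],[-0.0435,-0.0204,0,0,0,0,0.085],[-0.0435,-0.0204,0,0,0,0,0.085],[-0.0435,-0.0204,0,0,0,0,0.085],[-0.0435,-0.0204,0,0,0,0,0.085],[-0.0435,-0.0204,0,0,0,0,0.085],[-0.0435,-0.0204,0,0,0,0,0.085],[0,0,0,0,0,0,0.085]]'
python3 - <<'E'
from h import *
to(452,180,200,198.5)
d=arm.get_image("wrist");cv2.imwrite("pics/w1.png",d["image"][:,:,::-1]);print(d["fx"],d["xyz"])
for p in((452,180,125),(423.5,264,126),(488,240,62)):print(wproj(d,p))
H=cv2.cvtColor(d["image"],cv2.COLOR_RGB2HSV);m=(H[...,0]>100)&(H[...,0]<130)&(H[...,1]>130)
for st,c,_ in blobs(m,300):print(st,c,wz(d,st[0]+st[2]/2,st[1]+st[3]/2,125))
E
```

```text
clock: 2.15
position: [402.3, -248.5, 256.6]
ee_rot: [0.812, -0.584, 0.0, -0.0]
contact_force: [0.8, 0.3, -0.2]
gripper_width: 85.0
grasp_force: 0.0
clock: 3.15
position: [452.3, 183.8, 256.1]
ee_rot: [0.813, -0.582, 0.0, -0.001]
contact_force: [-0.2, -0.3, 0.4]
gripper_width: 85.3
grasp_force: 0.0
tool shift mm [ 3.5  1.6 56.1] rotvec deg [-0.07  0.02  0.33] dist 56 now [452.3 183.8 256.1] yang -161.2
371.64829954431775 [474.74766408 117.96947748 373.77243871]
[319.05808289 230.06437314]
[318.58685562 341.10343393]
[258.99795384 260.75565691]
[ 274  185   90   91 6356] [318.13231592 230.35604154] [451.93671857 180.3083543  125.        ]
[ 291  319   58   50 1457] [319.3431709  344.76870281] [421.36509125 266.79452758 125.        ]
```

View pics/w1.png

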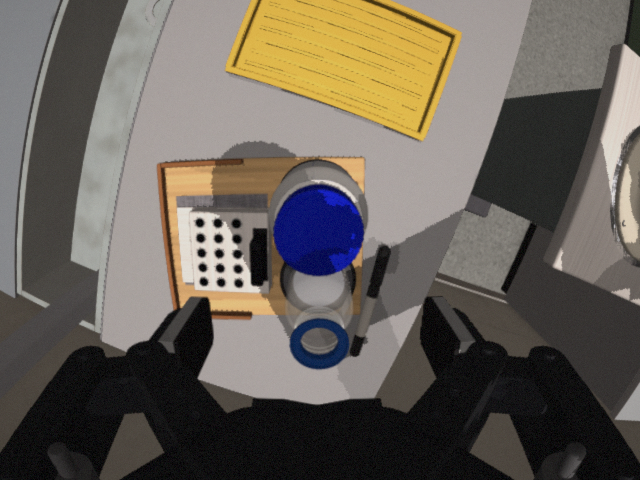

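The wrist view shows the blue cap at (318,230), which gives (452,180) and agrees with the top view. The glass collar is at (320,344), and the block's rib is at (259,257). I'll descend, grip the cap and lift.

```bash
python3 -m pendant '[[0.0035,0.0016,0.033,0,0,0,0.085],[0,0,0.04,0,0,0,0.085],[0,0,0.03,0,0,0,0.085],[0,0,0.02,0,0,0,0.085],[0,0,0.01,0,0,0,0.085],[0,0,0,0,0,0,0.085],[0,0,0,0,0,0,0.05],[0,0,0,0,0,0,0.05],[0,0,0,0,0,0,0.05],[0,0,0,0,0,0,0.05],[0,0,0,0,0,0,0.05]]'
```

```text
clock: 4.3
position: [452.4, 176.1, 125.2]
ee_rot: [0.812, -0.584, 0.001, -0.002]
contact_force: [0.6, -1.3, 6.6]
gripper_width: 60.3
grasp_force: 64.4
```

```bash
python3 -m pendant '[[0,0,-0.01,0,0,0,0.05],[0,0,-0.02,0,0,0,0.05],[0,0,-0.02,0,0,0,0.05],[0,0,-0.01,0,0,0,0.05],[0,0,0,0,0,0,0.05],[0,0,0,0,0,0,0.05]]'
python3 -c "
from h import *
to(523,21,186,198.5)
d=arm.get_image('wrist');H=cv2.cvtColor(d['image'],cv2.COLOR_RGB2HSV);m=(H[...,0]>100)&(H[...,0]<130)&(H[...,1]>130)
for st,c,_ in blobs(m,300):print(st,c,wz(d,st[0]+st[2]/2,st[1]+st[3]/2,125+60),wz(d,st[0]+st[2]/2,st[1]+st[3]/2,126))
"
```

```text
clock: 4.9
position: [450.4, 175.0, 182.7]
ee_rot: [0.811, -0.584, -0.001, 0.001]
contact_force: [-1.1, -0.5, -2.5]
gripper_width: 60.5
grasp_force: 65.6
tool shift mm [169.1 -20.   -3.4] rotvec deg [ 0.08  0.01 -0.02] dist 170 now [450.4 175.  182.7] yang -161.5
[  229   250   175   156 21155] [316.4828173  330.93344363] [451.47799071 172.14172174 185.        ] [440.59730512 204.36071878 126.        ]
```

```bash
python3 -m pendant '[[0.025,-0.004,0,0,0,0,0.05],[0.04,-0.005,0,0,0,0,0.05],[0.045,-0.005,0,0,0,0,0.05],[0.04,-0.004,0,0,0,0,0.05],[0.017,-0.002,0,0,0,0,0.05],[0,0,0,0,0,0,0.05],[0,0,0,0,0,0,0.05]]'
python3 -c "
from h import *
to(523,23,125,198.5)
"
python3 -m pendant '[[0,0,0.02,0,0,0,0.05],[0,0,0.02,0,0,0,0.05],[0,0,0.012,0,0,0,0.05],[0,0,0.004,0,0,0,0.05],[0,0,0,0,0,0,0.05],[0,0,0,0,0,0,0.05]]'
```

```text
clock: 5.65
position: [522.5, 23.0, 182.1]
ee_rot: [0.811, -0.585, -0.001, 0.001]
contact_force: [-0.5, 0.3, -2.8]
gripper_width: 60.5
grasp_force: 65.8
tool shift mm [ 0.2 -0.7 57.1] rotvec deg [ 0.15  0.02 -0.06] dist 57 now [522.5  23.  182.1] yang -161.6
clock: 6.25
position: [523.7, 23.8, 128.0]
ee_rot: [0.812, -0.584, 0.001, -0.001]
contact_force: [0.5, -0.6, -2.4]
gripper_width: 60.3
grasp_force: 65.8
```

```bash
python3 -m pendant '[[0,0,0.004,0,0,0,0.05],[0,0,0.002,0,0,0,0.05],[0,0,0.002,0,0,0,0.05],[0,0,0,0,0,0,0.05],[0,0,0,0,0,0,0.05]]'
```

```text
clock: 6.75
position: [523.4, 23.2, 120.1]
ee_rot: [0.812, -0.584, 0.0, -0.0]
contact_force: [-1.8, 0.2, 3.9]
gripper_width: 60.6
grasp_force: 66.1
```

```bash
python3 -m pendant '[[0,0,0,0,0,0,0.07],[0,0,0,0,0,0,0.08],[0,0,0,0,0,0,0.085],[0,0,-0.015,0,0,0,0.085],[0,0,-0.035,0,0,0,0.085],[0,0,-0.04,0,0,0,0.085],[0,0,-0.01,0,0,0,0.085]]'
python3 -c "
from h import *
to(422,240,225,198.5)
"
```

```text
clock: 7.45
position: [525.6, 23.8, 224.0]
ee_rot: [0.812, -0.584, 0.003, -0.003]
contact_force: [-0.1, -0.3, 1.0]
gripper_width: 84.9
grasp_force: 0.0
tool shift mm [-237.9   29.3   -1.6] rotvec deg [-0.52 -0.07  0.07] dist 240 now [525.6  23.8 224. ] yang -161.4
```

```bash
python3 -m pendant '[[-0.03,0.004,0,0,0,0,0.085],[-0.045,0.005,0,0,0,0,0.085],[-0.048,0.006,0,0,0,0,0.085],[-0.048,0.006,0,0,0,0,0.085],[-0.045,0.005,0,0,0,0,0.085],[-0.022,0.003,0,0,0,0,0.085],[0,0,0,0,0,0,0.085],[0,0,0,0,0,0,0.085]]'
cat > look.py <<'E'
from h import *
import sys
def look(name,keep=None):
    d=arm.get_image("wrist")
    if keep: cv2.imwrite(keep,d["image"][:,:,::-1])
    return d
E
python3 - <<'E'
from h import *
d=arm.get_image("wrist");cv2.imwrite("pics/w2.png",d["image"][:,:,::-1])
t=arm.get_image("top")
for dd,f in((d,wz),(t,onz)):
    H=cv2.cvtColor(dd["image"],cv2.COLOR_RGB2HSV);m=(H[...,0]>95)&(H[...,0]<130)&(H[...,1]>110)
    for st,c,mm in blobs(m,60):
        ys,xs=np.nonzero(mm);p=np.array([f(dd,a,b,126)[:2] for a,b in zip(xs,ys)],np.float32);print(st,np.round(cv2.minEnclosingCircle(p)[0],1),round(cv2.minEnclosingCircle(p)[1],1))
to(423,264,123,198.5)
E
```

```text
clock: 8.25
position: [419.8, 239.9, 218.9]
ee_rot: [0.812, -0.584, -0.0, 0.0]
contact_force: [0.7, 0.3, 0.4]
gripper_width: 85.1
grasp_force: 0.0
[ 262  253   74   69 2585] [422.9 265.7] 23.5
[219 210  25  24 458] [522.4  26.6] 30.7
[483 233  12  11  82] [ 490.9 -617.5] 14.6
tool shift mm [-22.9 -10.6  96. ] rotvec deg [ 0.04 -0.02 -0.05] dist 99 now [420.2 239.  219. ] yang -161.6
```

View pics/w2.png

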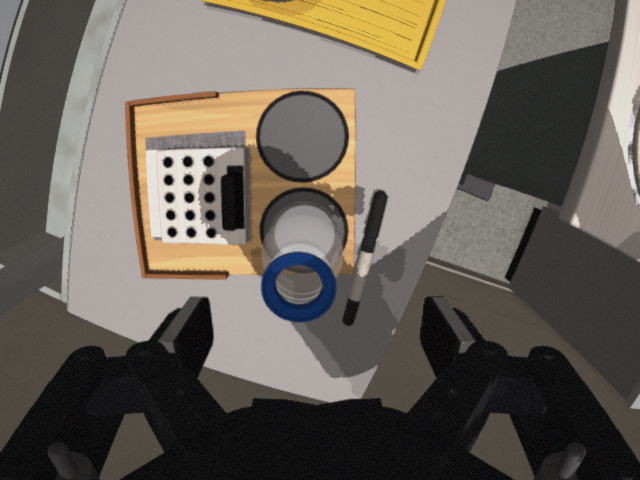

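The wrist view shows the glass collar at (299,287), the empty right pad at (302,136), and the block with its rib at (233,198). The blue bottle stands in the tray at (522,27). I'll grip the glass bottle.

```bash
python3 -m pendant '[[-0.014,-0.006,0.02,0,0,0,0.085],[-0.009,-0.0045,0.03,0,0,0,0.075],[0,0,0.027,0,0,0,0.07],[0,0,0.012,0,0,0,0.07],[0,0,0.006,0,0,0,0.07],[0,0,0,0,0,0,0.07],[0,0,0,0,0,0,0.03],[0,0,0,0,0,0,0.03],[0,0,0,0,0,0,0.03],[0,0,0,0,0,0,0.03],[0,0,0,0,0,0,0.03],[0,0,0,0,0,0,0.03]]'

```

```text
clock: 9.55
position: [423.1, 265.2, 125.8]
ee_rot: [0.812, -0.584, 0.0, -0.001]
contact_force: [-0.4, -0.6, 5.6]
gripper_width: 39.2
grasp_force: 59.9
```

```bash
python3 -m pendant '[[0,0,-0.01,0,0,0,0.03],[0,0,-0.02,0,0,0,0.03],[0,0,-0.02,0,0,0,0.03],[0,0,-0.01,0,0,0,0.03],[0,0,0,0,0,0,0.03],[0,0,0,0,0,0,0.03]]'
python3 -c "
from h import *
to(422,26,183,198.5)
d=arm.get_image('wrist');cv2.imwrite('pics/w3.png',d['image'][:,:,::-1])
"
```

```text
clock: 10.15
position: [422.2, 264.6, 183.8]
ee_rot: [0.812, -0.584, -0.0, 0.0]
contact_force: [0.2, -0.5, -2.5]
gripper_width: 38.6
grasp_force: 60.3
tool shift mm [226.2  75.9   0.9] rotvec deg [ 0.05  0.01 -0.01] dist 239 now [422.2 264.6 183.8] yang -161.5
```

View pics/w3.png

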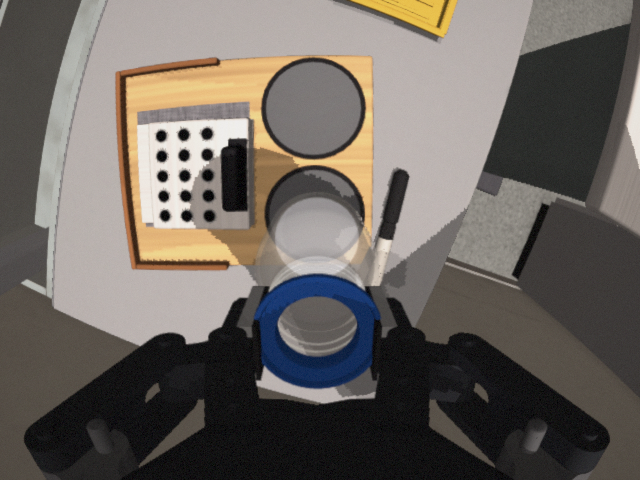

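The glass bottle is held upright by its collar at (318,330), and both pads are visible. I'll carry it to the front slot of the tray.

```bash
python3 -m pendant '[[0.025,0.009,0,0,0,0,0.03],[0.042,0.014,0,0,0,0,0.03],[0.046,0.015,0,0,0,0,0.03],[0.046,0.015,0,0,0,0,0.03],[0.042,0.014,0,0,0,0,0.03],[0.025,0.009,0,0,0,0,0.03],[0,0,0,0,0,0,0.03],[0,0,0.02,0,0,0,0.03],[0,0,0.02,0,0,0,0.03],[0,0,0.014,0,0,0,0.03],[0,0,0,0,0,0,0.03],[0,0,0,0,0,0,0.03]]'
python3 -m pendant '[[0,0,0.005,0,0,0,0.03],[0,0,0.003,0,0,0,0.03],[0,0,0.002,0,0,0,0.03],[0,0,0,0,0,0,0.03],[0,0,0,0,0,0,0.03]]'
```

```text
clock: 11.4
position: [422.5, 26.9, 130.1]
ee_rot: [0.812, -0.584, -0.0, 0.001]
contact_force: [0.3, 0.3, -1.5]
gripper_width: 38.4
grasp_force: 60.2
clock: 11.9
position: [422.7, 26.6, 120.8]
ee_rot: [0.812, -0.584, 0.0, -0.0]
contact_force: [-0.2, 1.0, 3.2]
gripper_width: 39.0
grasp_force: 61.6
```

```bash
python3 -m pendant '[[0,0,0,0,0,0,0.05],[0,0,0,0,0,0,0.065],[0,0,-0.01,0,0,0,0.065],[0,0,-0.035,0,0,0,0.07],[0,0,-0.04,0,0,8.2,0.085],[0,0,-0.02,0,0,8.2,0.085],[0,0,0,0,0,8.2,0.085],[0,0,0,0,0,8.2,0.085],[0,0,0,0,0,8.2,0.085],[0,0,0,0,0,8.2,0.085],[0,0,0,0,0,8.2,0.085],[0,0,0,0,0,0,0.085]]'
python3 -c "
from h import *
to(405,-230,225,141.1)
to(480,-350,225,141.1)
"
```

```text
clock: 13.1
position: [422.5, 26.5, 226.0]
ee_rot: [-0.431, 0.902, -0.0, 0.0]
contact_force: [-0.0, -1.0, 0.1]
gripper_width: 85.0
grasp_force: 0.0
tool shift mm [ 210.7 -147.4    0.9] rotvec deg [-0.03  0.05  0.03] dist 257 now [422.5  26.5 226. ] yang 141.1
tool shift mm [ 257.  -281.1    0.9] rotvec deg [-0.03  0.05  0.03] dist 381 now [422.5  26.5 226. ] yang 141.1
```

```bash
python3 -m pendant '[[0.035,-0.0246,0,0,0,0,0.085],[0.035,-0.0246,0,0,0,0,0.085],[0.035,-0.0246,0,0,0,0,0.085],[0.035,-0.0246,0,0,0,0,0.085],[0.035,-0.0246,0,0,0,0,0.085],[0.035,-0.0246,0,0,0,0,0.085],[0.0116,-0.0334,0,0,0,0,0.085],[0.0116,-0.0334,0,0,0,0,0.085],[0.0116,-0.0334,0,0,0,0,0.085],[0.0116,-0.0334,0,0,0,0,0.085],[0,0,0,0,0,0,0.085],[0,0,0,0,0,0,0.085]]'
python3 - <<'E'
from h import *
to(493,-385,152,141.1)
d=arm.get_image("wrist");cv2.imwrite("pics/w4.png",d["image"][:,:,::-1])
for z in(54,126,154):print(z,wproj(d,(493,-385,z)))
E
```

```text
clock: 14.3
position: [480.0, -349.9, 224.7]
ee_rot: [-0.432, 0.902, 0.001, -0.0]
contact_force: [0.1, -0.0, -0.1]
gripper_width: 85.0
grasp_force: 0.0
tool shift mm [ 19.2 -32.2  72.7] rotvec deg [ 0.08 -0.01  0.07] dist 82 now [ 480.  -349.9  224.7] yang 141.2
54 [274.18799976 198.65261372]
126 [261.31299169 219.43246724]
154 [253.92177604 231.50357753]
```

View pics/w4.png

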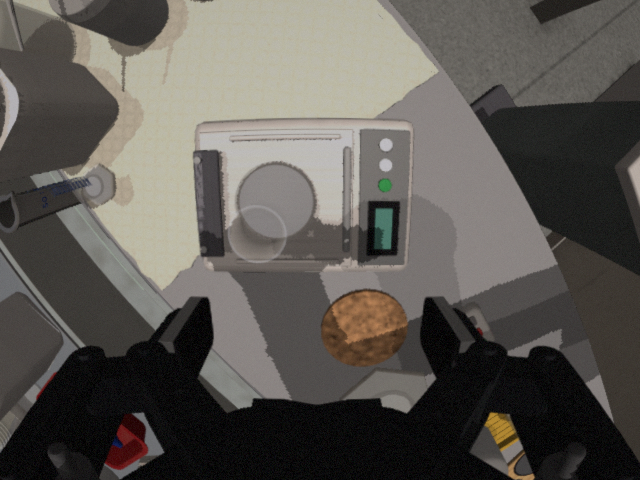

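The wrist view shows the mixer at (305,195), with the lip as a dark bar at (208,203), the front ridge at (348,195), and the cheeks at rows 136 and 260. The flask's foot is at (276,201) and its mouth at (258,234), close to the prediction. The cork mat is at (365,327).

```bash
python3 - <<'E'
from h import *
d=arm.get_image("wrist")
print("foot",wz(d,276,201,54),"mouth",wz(d,258,234,154))
P=np.array([wz(d,u,v,50)[:2] for u,v in((199,123),(413,121),(408,270),(206,272))]);print(P,P.mean(0))
for i,j in((1,0),(2,3),(0,3),(1,2)):
    q=P[j]-P[i];print(np.linalg.norm(q),np.degrees(np.arctan2(q[1],q[0])))
print("lip inner edge z70",[wz(d,u,v,70)[:2] for u,v in((222,152),(222,254))],"ridge inner z60",[wz(d,u,v,60)[:2] for u,v in((345,147),(344,250))],"cheek z59",[wz(d,u,v,59)[:2] for u,v in((232,136),(340,136),(232,261),(318,261))])
M=cv2.cvtColor(d["image"],cv2.COLOR_RGB2HSV);m=(M[...,0]>5)&(M[...,0]<18)&(M[...,1]>90);m[:280]=0;m[370:]=0
for st,c,mm in blobs(m,1000):
    p=np.array([wz(d,a,b,8)[:2] for b,a in zip(*np.nonzero(mm))],np.float32);print("cork",st,cv2.minEnclosingCircle(p))
E
```

```text
foot [ 492.98110077 -382.02515363   54.        ] mouth [ 492.08232614 -381.94297893  154.        ]
[[ 501.03837448 -470.95537497]
 [ 367.75008754 -364.52936051]
 [ 444.41623724 -265.5316282 ]
 [ 582.0016881  -373.60854619]] [ 473.80159684 -368.65622747]
170.5645449461965 -38.60613601995003
174.95821356036916 -38.15054785499074
126.61541464835187 50.2497179330776
125.21281688587042 52.24496524977448
lip inner edge z70 [array([ 497.27150013, -437.67402079]), array([ 550.68829318, -378.39717755])] ridge inner z60 [array([ 424.46496699, -381.76708831]), array([ 475.15281174, -317.92880415])] cheek z59 [array([ 485.67481591, -443.29648153]), array([ 422.18529767, -390.63138287]), array([ 552.8031227 , -367.61752068]), array([ 497.42061459, -323.44394839])]
cork [ 321  289   86   77 5188] ((518.8790283203125, -220.14739990234375), 46.49126052856445)
```

Both checks hold: the mixer is at (474,−369) with yaw −39°, which puts the lip edge at local x 63.4 and the ridge at −30.9. The flask is at (492.5,−382). I'll grip its neck.

```bash
python3 -m pendant '[[0.0086,-0.015,0,0,0,0,0.07],[0.0086,-0.015,0,0,0,0,0.07],[0,0,0.03,0,0,0,0.07],[0,0,0.025,0,0,0,0.07],[0,0,0.012,0,0,0,0.07],[0,0,0.005,0,0,0,0.07],[0,0,0,0,0,0,0.02],[0,0,0,0,0,0,0.02],[0,0,0,0,0,0,0.02],[0,0,0,0,0,0,0.02],[0,0,0,0,0,0,0.02],[0,0,0,0,0,0,0.02]]'

```

```text
clock: 15.6
position: [493.6, -382.3, 155.2]
ee_rot: [-0.432, 0.902, -0.001, 0.001]
contact_force: [0.1, 1.8, 6.0]
gripper_width: 29.5
grasp_force: 59.2
```

```bash
python3 -m pendant '[[0,0,-0.01,0,0,0,0.02],[0,0,-0.025,0,0,0,0.02],[0,0,-0.02,0,0,0,0.02],[0,0,-0.005,0,0,0,0.02],[-0.02,0.0116,0,0,0,0,0.02],[-0.035,0.02,0,0,0,0,0.02],[-0.035,0.02,0,0,0,0,0.02],[-0.033,0.019,0,0,0,0,0.02],[-0.019,0.0116,0,0,0,0,0.02],[0,0,0,0,0,0,0.02],[0,0,0,0,0,0,0.02]]'
python3 -c "
from h import *
to(519,-220,109,141.1)
d=arm.get_image('wrist');cv2.imwrite('pics/w5.png',d['image'][:,:,::-1])"
```

```text
clock: 16.7
position: [517.8, -219.3, 212.8]
ee_rot: [-0.432, 0.902, 0.0, -0.0]
contact_force: [0.1, -0.2, -0.4]
gripper_width: 29.4
grasp_force: 59.5
tool shift mm [ -0.2  -1.5 103.8] rotvec deg [ 0.06 -0.02  0.07] dist 104 now [ 517.8 -219.3  212.8] yang 141.2
```

View pics/w5.png

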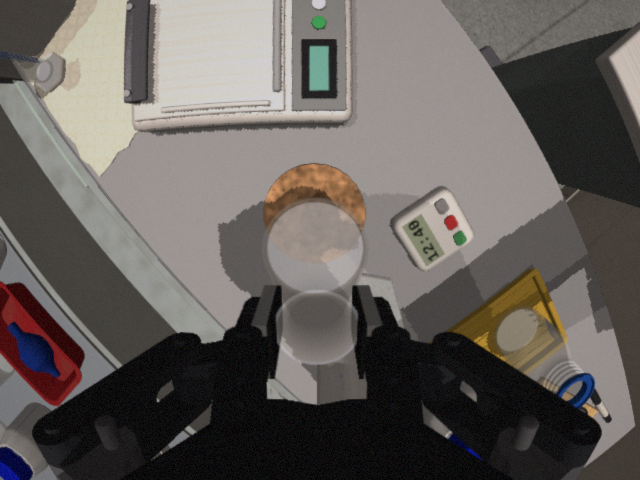

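The flask is held upright with its foot at (315,245), over the mat at (315,205). The timer and tray are clear. I'll lower it.

```bash
python3 -m pendant '[[0,-0.0015,0.02,0,0,0,0.02],[0,0,0.03,0,0,0,0.02],[0,0,0.025,0,0,0,0.02],[0,0,0.015,0,0,0,0.02],[0,0,0.006,0,0,0,0.02],[0,0,0,0,0,0,0.02],[0,0,0.003,0,0,0,0.02],[0,0,0.002,0,0,0,0.02],[0,0,0,0,0,0,0.02],[0,0,0,0,0,0,0.02]]'
```

```text
clock: 17.75
position: [519.4, -220.6, 112.8]
ee_rot: [-0.431, 0.902, -0.0, 0.0]
contact_force: [0.4, 0.2, -1.3]
gripper_width: 29.4
grasp_force: 59.5
```

```bash
python3 -m pendant '[[0,0,0.002,0,0,0,0.02],[0,0,0.0015,0,0,0,0.02],[0,0,0,0,0,0,0.02],[0,0,0,0,0,0,0.02]]'
```

```text
clock: 18.15
position: [519.4, -220.6, 109.2]
ee_rot: [-0.431, 0.902, -0.0, 0.0]
contact_force: [-0.6, -0.2, 2.8]
gripper_width: 29.4
grasp_force: 59.9
```

```bash
python3 -m pendant '[[0,0,0,0,0,0,0.035],[0,0,0,0,0,0,0.05],[0,0,-0.01,0,0,0,0.05],[0,0,-0.03,0,0,0,0.05],[0,0,-0.04,0,0,-8.2,0.06],[0,0,-0.038,0,0,-8.2,0.06],[0,0,0,0,0,-8.2,0.06],[0,0,0,0,0,-8.2,0.06],[0,0,0,0,0,-8.2,0.06],[0,0,0,0,0,-8.2,0.06],[0,0,0,0,0,-8.2,0.06],[0,0,0,0,0,0,0.06]]'
python3 -c "
from h import *
to(405,-170,228,198.5)
to(425,200,228,198.5)
d=arm.get_image('top');crop(d['image'],110,180,430,300,2.5,'pics/top2.png')"
```

```text
clock: 19.35
position: [519.2, -220.7, 227.5]
ee_rot: [0.812, -0.584, 0.0, -0.0]
contact_force: [-0.2, -1.0, -0.1]
gripper_width: 59.9
grasp_force: 0.0
tool shift mm [-84.3  92.2  -0.6] rotvec deg [-0.04 -0.02 -0.  ] dist 125 now [ 519.2 -220.7  227.5] yang -161.5
tool shift mm [-428.8  -44.1   -0.6] rotvec deg [-0.04 -0.02 -0.  ] dist 431 now [ 519.2 -220.7  227.5] yang -161.5
```

View pics/top2.png

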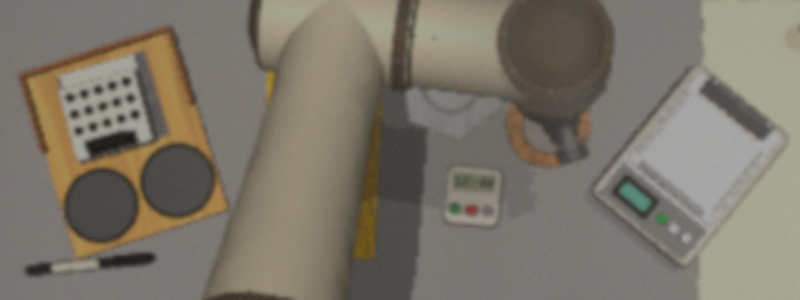

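The top crop shows both pads empty, the mixer seat empty, and the block with its rib at (110,143). I'll go to the block by the robot's side.

```bash
python3 -m pendant '[[-0.028,0.0307,0,0,0,0,0.06],[-0.028,0.0307,0,0,0,0,0.06],[-0.028,0.0307,0,0,0,0,0.06],[-0.043,-0.017,0,0,0,0,0.06],[-0.043,-0.017,0,0,0,0,0.06],[-0.043,-0.017,0,0,0,0,0.06],[-0.043,-0.017,0,0,0,0,0.06],[-0.043,-0.017,0,0,0,0,0.06],[-0.043,-0.017,0,0,0,0,0.06],[-0.043,-0.017,0,0,0,0,0.06],[-0.043,-0.017,0,0,0,0,0.06],[0,0,0,0,0,0,0.06]]'
python3 - <<'E'
from h import *
arm.get_image("wrist");d=arm.get_image("wrist");I=d["image"];cv2.imwrite("pics/w6.png",I[:,:,::-1])
to(488,241,60,198.5)
g=cv2.cvtColor(I,cv2.COLOR_RGB2GRAY);t=arm.get_image("top")
print([np.round(wproj(d,p)) for p in((488,241,62),(451,177,8),(424,260,8),(526,252,33))])
E
```

```text
clock: 20.6
position: [425.8, 203.8, 227.3]
ee_rot: [0.812, -0.583, 0.0, -0.001]
contact_force: [0.4, -0.4, 0.2]
gripper_width: 59.9
grasp_force: 0.0
tool shift mm [-18.8 -73.2 166.7] rotvec deg [ 0.03 -0.01  0.  ] dist 183 now [424.7 200.  226.8] yang -161.5
[array([227., 244.]), array([298., 176.]), array([298., 266.]), array([193., 233.])]
```

View pics/w6.png

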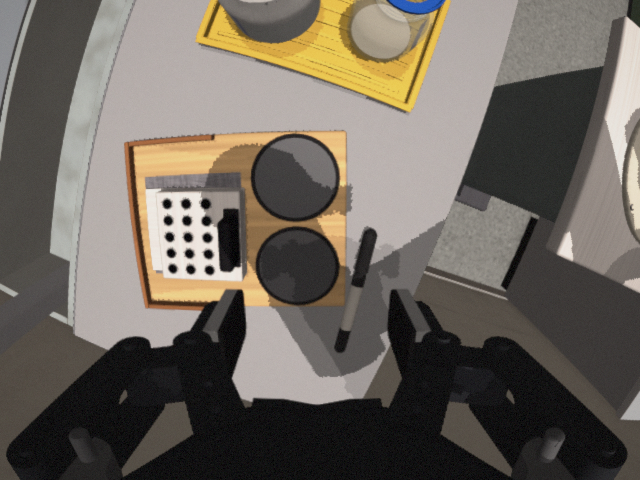

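The wrist view shows the pads at (296,177) and (298,265), as predicted. The block is at (200,232) with its rib near (229,240), and the tray holds both bottles. I'll zoom on the block.

```bash
python3 - <<'E'
from h import *
d=arm.get_image("wrist");I=d["image"];crop(I,140,165,260,295,4.6,"pics/blk.png")
print([np.round(wz(d,u,v,8)[:2],1) for u,v in((296,177),(298,265))],d["xyz"],R.from_quat(d["rotation"]).as_matrix()[:,2],[np.round(wproj(d,(d["xyz"][0],d["xyz"][1],0.)))])
E
```

```text
[array([451.7, 176.1]), array([424.2, 256.2])] [446.76101431 133.14108417 344.40852579] [-0.08865287  0.26368304 -0.9605269 ] [array([316., 134.])]
```

View pics/blk.png

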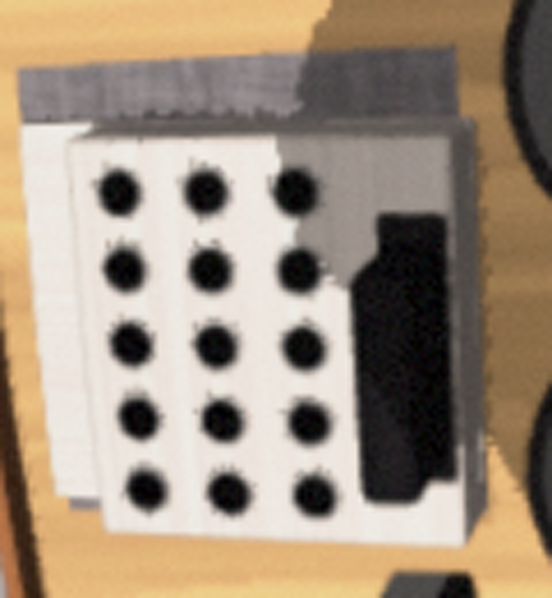

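```bash
python3 - <<'E'
from h import *
d=arm.get_image("wrist")
f=lambda u,v,z:wz(d,140+u/4.6-.4,165+v/4.6-.4,z)[:2]
A,B,C,D=[f(u,v,33) for u,v in((70,140),(448,133),(468,545),(105,530))]  # rear-right, front-right, front-left, rear-left
for n,p,q in(("side",B,A),("side",C,D),("front",B,C),("rear",A,D)):
    w=q-p;print(n,np.round(np.linalg.norm(w),1),np.round(np.degrees(np.arctan2(w[1],w[0])),1))
c=(A+B+C+D)/4;print("body centre",c)
for yaw in(16,18.5):
    e=np.array([np.cos(np.radians(yaw)),np.sin(np.radians(yaw))]);print(yaw,"origin",c+10*e,"rib",c-32*e)
H=[f(u,v,33) for u,v in((120,191),(147,490),(294,192),(316,495))];print("holes",np.round(H,1))
for i,j in((2,0),(3,1),(0,1),(2,3)):
    w=H[j]-H[i];print(np.round(np.linalg.norm(w),1),np.round(np.degrees(np.arctan2(w[1],w[0])),1))
print("rib top left corners",f(358,280,62),f(366,502,62),"plate rear z13",f(22,122,13),f(60,498,13))
E
```

```text
side 77.7 17.9
side 79.1 17.4
front 83.0 107.8
rear 82.3 106.8
body centre [520.30135591 252.7794768 ]
16 origin [529.91397287 255.53585036] rib [489.54098164 243.95908142]
18.5 origin [529.78459246 255.95252337] rib [489.95499894 242.6257278 ]
holes [[556.7 232. ]
 [538.2 291.8]
 [521.7 221.4]
 [502.8 280.4]]
36.6 16.9
37.2 17.9
62.6 107.2
61.9 107.7
rib top left corners [499.58841269 224.77723842] [488.22760036 264.77068889] plate rear z13 [589.38326776 230.73330393] [564.12857561 311.32822751]
```

```bash
python3 -m pendant '[[-0.01,-0.0373,0,0,0,-1,0.06],[-0.0099,-0.0373,0.01,0,0,0,0.06],[0,0,0.04,0,0,0,0.06],[0,0,0.04,0,0,0,0.06],[0,0,0.035,0,0,0,0.06],[0,0,0.02,0,0,0,0.06],[0,0,0.01,0,0,0,0.06],[0,0,0,0,0,0,0.06],[0,0,0,0,0,0,0.06]]'
python3 -c "
from h import *
to(489,242.5,65,197.5)
d=arm.get_image('wrist');crop(d['image'],140,200,500,440,2.2,'pics/w7.png')"
```

```text
clock: 21.75
position: [489.8, 242.3, 73.0]
ee_rot: [0.817, -0.577, 0.0, -0.001]
contact_force: [-0.0, 0.4, -0.3]
gripper_width: 59.9
grasp_force: 0.0
tool shift mm [-0.5  0.7  8. ] rotvec deg [-0.12  0.03  1.97] dist 8 now [489.8 242.3  73. ] yang -160.5
```

View pics/w7.png

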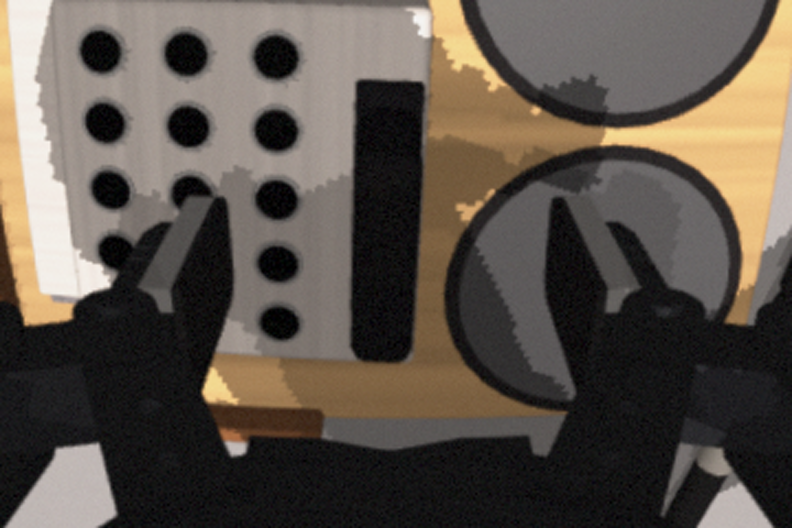

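The crop shows the rib at (385,220), centred between the pads at (215,200) and (560,200). I'll correct the yaw, lower and close.

```bash
python3 -m pendant '[[0,0,0.004,0,0,2,0.06],[0,0,0.003,0,0,0,0.05],[0,0,0,0,0,0,0.03],[0,0,0,0,0,0,0.02],[0,0,0,0,0,0,0.015],[0,0,0,0,0,0,0.005],[0,0,0,0,0,0,0.005],[0,0,0,0,0,0,0.005],[0,0,0,0,0,0,0.005]]'
```

```text
clock: 22.7
position: [489.7, 242.8, 65.5]
ee_rot: [0.807, -0.591, 0.0, -0.001]
contact_force: [1.4, 0.1, 5.5]
gripper_width: 10.6
grasp_force: 59.8
```

```bash
python3 -m pendant '[[0,0,-0.005,0,0,0,0.005],[0,0,-0.015,0,0,0,0.005],[0,0,-0.03,0,0,0,0.005],[0,0,-0.035,0,0,0,0.005],[0,0,-0.035,0,0,0,0.005],[0,0,-0.025,0,0,0,0.005],[0,0,-0.005,0,0,0,0.005],[0,0,0,0,0,0,0.005],[0,0,0,0,0,0,0.005]]'
python3 - <<'E'
from h import *
to(385,60,215,197.5)
d=arm.get_image('wrist');crop(d['image'],100,150,500,450,2,'pics/w8.png')
t=arm.get_image('top');print(onz(t,110+452/2.5,180+92/2.5,0))
E
```

```text
clock: 23.6
position: [487.6, 241.4, 212.3]
ee_rot: [0.806, -0.592, -0.001, 0.002]
contact_force: [-0.1, -0.8, -3.9]
gripper_width: 10.5
grasp_force: 58.8
tool shift mm [142.2 152.3  -1.7] rotvec deg [ 0.29 -0.07 -0.03] dist 208 now [487.6 241.4 212.3] yang -162.5
[ 553.31978168 -115.76608316    0.        ]
```

View pics/w8.png

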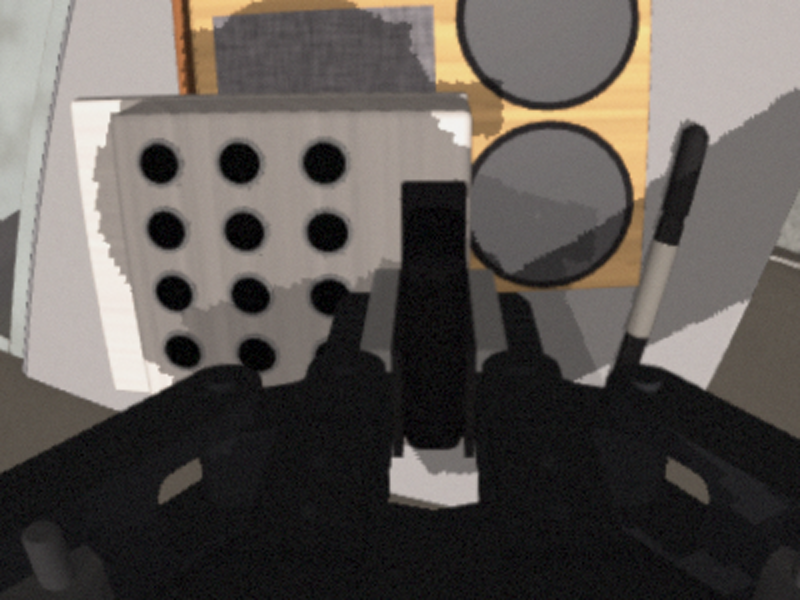

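The block is held, its rib between the pads at (433,310). I'll check from the holes whether it tilted in the grip, by PnP against their positions while it rested.

```bash
cat > tilt.py <<'E'
from h import *
def holes(I,box):
    g=cv2.cvtColor(I,cv2.COLOR_RGB2GRAY);x0,y0,x1,y1=box;m=np.zeros(g.shape,bool);m[y0:y1,x0:x1]=g[y0:y1,x0:x1]<60
    return np.array([c for s,c,_ in blobs(m,15) if s[4]<700 and .6<s[2]/s[3]<1.6 and s[4]>.55*s[2]*s[3]])
def rays(d,P):
    q=(P-[d["cx"],d["cy"]])/d["fx"];th=np.hypot(*q.T)[:,None];return q/th*np.tan(th)
E
python3 - <<'E'
from tilt import *
d=arm.get_image("wrist");s=arm.read_state()
Rt=R.from_quat(s["ee_rot"]);Rc=R.from_quat(d["rotation"])
rel=Rt.inv()*Rc;off=Rt.inv().apply(d["xyz"]-s["position"]);print("cam in tool",off,rel.as_quat())
np.savez("cam.npz",off=off,rel=rel.as_quat())
# rest picture
a=np.radians(-161.5);T=R.from_matrix(np.array([[-np.sin(a),np.cos(a),0],[np.cos(a),np.sin(a),0],[0,0,-1]]).T)
d0=dict(d);d0["rotation"]=(T*rel).as_quat();d0["xyz"]=np.array([446.76,133.14,344.41])
I0=cv2.imread("pics/w6.png")[:,:,::-1]
h0=holes(I0,(158,190,222,282));print(len(h0),np.round(h0).tolist())
h1=holes(d["image"],(150,215,290,345));print(len(h1),np.round(h1).tolist())
E
```

```text
cam in tool [  69.5588981     0.12578141 -117.32177423] [ 0.09963731  0.0991038  -0.70015663 -0.70002252]
15 [[205.0, 204.0], [167.0, 203.0], [186.0, 204.0], [168.0, 220.0], [187.0, 220.0], [206.0, 221.0], [169.0, 237.0], [188.0, 237.0], [207.0, 238.0], [171.0, 253.0], [189.0, 253.0], [208.0, 254.0], [172.0, 268.0], [190.0, 269.0], [209.0, 270.0]]
9 [[262.0, 231.0], [179.0, 231.0], [219.0, 231.0], [183.0, 265.0], [222.0, 265.0], [263.0, 266.0], [187.0, 296.0], [225.0, 298.0], [191.0, 325.0]]
```

```bash
cat >> tilt.py <<'E'
def grid(d0,h0):
    "rest holes -> block-frame points (x rear, y left, z up, mm from underside centre), dict by (row,col)"
    W=np.array([wz(d0,*p,33)[:2] for p in h0])
    o=np.argsort(h0[:,1]);idx={}
    for r in range(5):
        row=sorted(o[3*r:3*r+3],key=lambda k:h0[k,0])
        for c,k in enumerate(row): idx[(r,c)]=W[k]
    A=[];b=[]
    for (r,c),p in idx.items(): A.append([1,r,c]);b.append(p)
    X,res,_,_=np.linalg.lstsq(np.array(A,float),np.array(b),rcond=None)
    return X,np.abs(np.array(A)@X-b).max()
E
python3 - <<'E'
from tilt import *
d=arm.get_image("wrist");s=arm.read_state();z=np.load("cam.npz");rel=R.from_quat(z["rel"]);off=z["off"]
a=np.radians(-161.5);T=R.from_matrix(np.array([[-np.sin(a),np.cos(a),0],[np.cos(a),np.sin(a),0],[0,0,-1]]).T)
d0=dict(d);d0["rotation"]=(T*rel).as_quat();d0["xyz"]=np.array([446.76,133.14,344.41])
h0=holes(cv2.imread("pics/w6.png")[:,:,::-1],(158,190,222,282));X,e=grid(d0,h0)
print("resid",e,"row pitch",np.linalg.norm(X[1]),np.degrees(np.arctan2(*X[1][::-1])),"col pitch",np.linalg.norm(X[2]),np.degrees(np.arctan2(*-X[2][::-1])),"centre",X[0]+2*X[1]+X[2])
h1=holes(d["image"],(150,215,290,345))
rc=[(0,2),(0,0),(0,1),(1,0),(1,1),(1,2),(2,0),(2,1),(3,0)]
for px,py in((np.linalg.norm(X[2]),np.linalg.norm(X[1])),(18,16),(18.5,15.5),(18,15)):
    # hole grid centre at block x=xc
    obj=np.array([[(1-c)*px,(r-2)*py,25] for r,c in rc],float)
    ok,rv,tv=cv2.solvePnP(obj,rays(d,h1).reshape(-1,1,2),np.eye(3),None,flags=cv2.SOLVEPNP_ITERATIVE,useExtrinsicGuess=True,rvec=np.array([2.,2,0]) ,tvec=np.array([-60.,0,190]))
    er=np.abs(cv2.projectPoints(obj,rv,tv,np.eye(3),None)[0].reshape(-1,2)-rays(d,h1)).max()*d["fx"]
    Rc=R.from_quat(d["rotation"]);B=Rc*R.from_rotvec(rv.ravel());m=B.as_matrix();p=d["xyz"]+Rc.apply(tv.ravel())
    print(round(px,2),round(py,2),"err px",round(er,2),"x axis",np.round(m[:,0],3),"pitch deg",np.round(np.degrees(np.arcsin(m[2,0])),2),"roll",np.round(np.degrees(np.arcsin(m[2,1])),2),"yaw",np.round(np.degrees(np.arctan2(m[1,0],m[0,0])),2),"gridctr-under rel TCP",np.round(p-s["position"],1))
E
```

```text
resid 0.18568668909716735 row pitch 15.514631864134245 107.14185793385343 col pitch 18.55483961242774 17.309825447831656 centre [529.15909178 254.30604828]
18.55 15.51 err px 0.09 x axis [ 0.953  0.302 -0.007] pitch deg -0.42 roll 0.04 yaw 17.55 gridctr-under rel TCP [ 38.6  13.8 -57.5]
18 16 err px 0.46 x axis [0.958 0.277 0.069] pitch deg 3.93 roll -4.89 yaw 16.13 gridctr-under rel TCP [ 41.2  12.4 -57.7]
18.5 15.5 err px 0.1 x axis [ 0.954  0.301 -0.004] pitch deg -0.25 roll -0.12 yaw 17.49 gridctr-under rel TCP [ 38.7  13.6 -57.3]
18 15 err px 0.1 x axis [ 0.953  0.303 -0.012] pitch deg -0.7 roll 0.3 yaw 17.65 gridctr-under rel TCP [ 37.9  11.3 -52.7]
```

PnP shows the block level in the grip (−0.4° pitch, yaw 17.5°), with its origin 42 mm ahead of the TCP, 1.5 mm to the left and 57.5 mm below. I'll carry it round on the robot's side, turning it on the way.

```bash
python3 -m pendant '[[0.022,0.024,-0.002,0,0,0,0.005],[0.032,0.034,0,0,0,0,0.005],[0.034,0.036,0,0,0,0,0.005],[0.032,0.034,0,0,0,0,0.005],[0.022,0.024,0,0,0,0,0.005],[0,0,0,0,0,4,0.005],[0,0,0,0,0,8,0.005],[0,0,0,0,0,8,0.005],[0,0,0,0,0,8,0.005],[0,0,0,0,0,8.5,0.005],[0,0,0,0,0,8.5,0.005],[0,0,0,0,0,7.5,0.005]]'
python3 -m pendant '[[0,0,0,0,0,4,0.005],[0,0,0,0,0,0,0.005]]'
python3 -c "
from h import *
to(385,-150,214,141)
to(400,-250,214,141)"
```

```text
clock: 25.0
position: [386.5, 61.1, 216.4]
ee_rot: [-0.459, 0.888, 0.0, -0.0]
contact_force: [0.5, 0.3, -3.2]
gripper_width: 10.8
grasp_force: 59.0
clock: 25.2
position: [386.6, 61.0, 216.5]
ee_rot: [-0.431, 0.903, 0.0, -0.0]
contact_force: [-0.3, -0.1, -3.2]
gripper_width: 10.8
grasp_force: 59.0
tool shift mm [ 165.  -131.6    2.5] rotvec deg [ 0.02 -0.03  0.01] dist 211 now [386.6  61.  216.5] yang 141.0
tool shift mm [ 233.3 -206.1    2.5] rotvec deg [ 0.02 -0.03  0.01] dist 311 now [386.6  61.  216.5] yang 141.0
```

```bash
python3 -m pendant '[[0.02,-0.016,0,0,0,0,0.005],[0.034,-0.027,0,0,0,0,0.005],[0.038,-0.03,0,0,0,0,0.005],[0.038,-0.03,0,0,0,0,0.005],[0.035,-0.0286,0,0,0,0,0.005],[0.025,-0.027,0,0,0,0,0.005],[0.025,-0.027,0,0,0,0,0.005],[0.018,-0.02,0,0,0,0,0.005],[0,0,0,-5,0,0,0.005],[0,0,0,-5,0,0,0.005],[0,0,0,0,0,0,0.005],[0,0,0,0,0,0,0.005]]'
cat >> h.py <<'E'
MX=np.array([474.,-369.]);MY=-39.
def mix(x,y,z):
    t=np.radians(MY);return MX[0]+x*np.cos(t)-y*np.sin(t),MX[1]+x*np.sin(t)+y*np.cos(t),z
def tcpmix():
    p=arm.read_state()["position"];t=np.radians(MY);r=np.array(p[:2])-MX;return np.round([r[0]*np.cos(t)+r[1]*np.sin(t),-r[0]*np.sin(t)+r[1]*np.cos(t),p[2]],1)
E
python3 -c "
from h import *
print(tcpmix(),arm.read_state()['contact_force'])
to(*mix(-25.4,-1.5,154),141,-10)
d=arm.get_image('wrist');cv2.imwrite('pics/w9.png',d['image'][:,:,::-1])"
```

```text
clock: 26.4
position: [400.0, -249.5, 216.1]
ee_rot: [-0.429, 0.899, 0.078, -0.038]
contact_force: [-0.3, 0.9, -3.4]
gripper_width: 10.7
grasp_force: 59.5
[-132.8   46.3  216.1] [-0.27495312  0.85944315 -3.43846919]
tool shift mm [  47.8 -116.5   42.6] rotvec deg [-0.02 -0.03  0.03] dist 133 now [ 400.  -249.5  216.1] yang 141.0
```

View pics/w9.png

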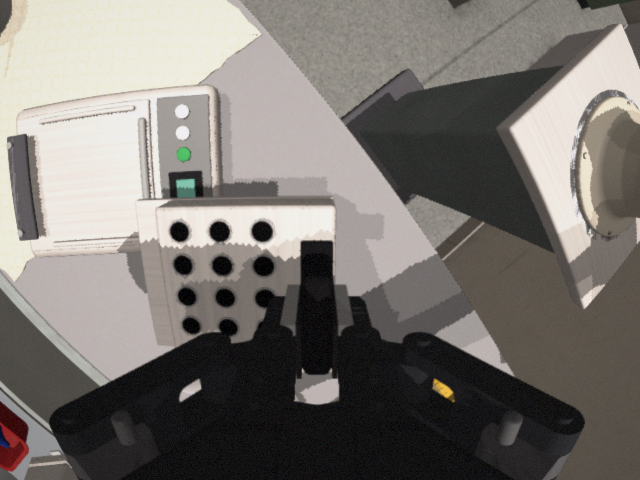

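That view shows the tilted block held at (240,265), with the empty seat and lip (22,187) ahead of it. I've now viewed 15 pictures, one over the allowance of 14. From here on I'll check by numbers only.

```bash
python3 -m pendant '[[0.008,-0.02,0.0075,0,0,0,0.005],[0.014,-0.034,0.0125,0,0,0,0.005],[0.014,-0.034,0.0125,0,0,0,0.005],[0.009,-0.022,0.008,0,0,0,0.005],[0.003,-0.0065,0.0021,0,0,0,0.005],[0,0,0,0,0,0,0.005],[0,0,0,0,0,0,0.005],[0,0,0,0,0,0,0.005]]'
python3 - <<'E'
from tilt import *
print(tcpmix(),arm.read_state()['contact_force'])
to(*mix(-25.4,-1.5,129),141,-10)
d=arm.get_image("wrist");s=arm.read_state();cv2.imwrite("pics/w10.png",d["image"][:,:,::-1])
h1=holes(d["image"],(130,200,300,350));print(np.round(h1).tolist())
# mixer green/teal display & lip dark bar check
H=cv2.cvtColor(d["image"],cv2.COLOR_RGB2HSV);m=(H[...,0]>70)&(H[...,0]<95)&(H[...,1]>80)
for st,c,_ in blobs(m,20):print("disp",st,c,wz(d,*c,50))
g=cv2.cvtColor(d["image"],cv2.COLOR_RGB2GRAY)<60;g[:,250:]=0;g[320:]=0
for st,c,mm in blobs(g,150):
    print("dark",st,np.round(c)); 
E
```

```text
clock: 27.25
position: [453.1, -353.3, 155.8]
ee_rot: [-0.43, 0.899, 0.078, -0.037]
contact_force: [-0.3, -0.4, -2.6]
gripper_width: 10.5
grasp_force: 59.5
[-26.1  -0.9 155.8] [-0.27626365 -0.40228533 -2.56196528]
tool shift mm [ 0.6 -5.3 26.3] rotvec deg [-0.09  0.01  0.08] dist 27 now [ 453.1 -353.3  155.8] yang 141.1
[[179.0, 231.0], [219.0, 231.0], [262.0, 231.0], [183.0, 265.0], [222.0, 265.0], [263.0, 266.0], [187.0, 296.0], [225.0, 297.0], [191.0, 325.0]]
disp [336 257  19  40 563] [345.59680284 272.49023091] [ 435.12685988 -313.49526517   50.        ]
dark [ 106  197   40  123 2093] [125. 282.]
dark [171 222  18  20 263] [179. 231.]
dark [210 222  19  20 301] [219. 231.]
dark [174 256  19  19 280] [183. 265.]
dark [212 256  20  20 303] [222. 265.]
dark [178 287  19  19 270] [187. 296.]
dark [215 288  20  19 297] [225. 297.]
```

```bash
python3 - <<'E'
from tilt import *
d=arm.get_image("wrist");g=cv2.cvtColor(d["image"],cv2.COLOR_RGB2GRAY)<60;g[:,160:]=0;g[325:]=0;g[:190]=0
st,c,mm=max(blobs(g,150),key=lambda b:b[0][4]);t=np.radians(MY)
for v in range(200,320,12):
    xs=np.nonzero(mm[v])[0]
    if len(xs)<5: continue
    o=[]
    for u in(xs.min()-.5,xs.max()+.5):
        p=wz(d,u,v,70)[:2]-MX;o+=[round(p[0]*np.cos(t)+p[1]*np.sin(t),1),round(-p[0]*np.sin(t)+p[1]*np.cos(t),1)]
    print(v,xs.min(),xs.max(),o)
E
```

```text
248 124 133 [np.float64(71.0), np.float64(-11.3), np.float64(64.6), np.float64(-11.0)]
260 106 135 [np.float64(84.0), np.float64(-4.5), np.float64(64.5), np.float64(-3.8)]
272 108 137 [np.float64(84.0), np.float64(3.0), np.float64(64.4), np.float64(3.7)]
284 111 139 [np.float64(83.5), np.float64(10.8), np.float64(64.4), np.float64(11.3)]
296 113 141 [np.float64(83.8), np.float64(18.7), np.float64(64.4), np.float64(19.1)]
308 116 143 [np.float64(83.5), np.float64(26.8), np.float64(64.6), np.float64(27.2)]
```

Checked by numbers: the block has not slipped (holes at the same pixels), and the lip edge reads local x 64.4 along a straight row, so the yaw is right. I'll allow +1 mm in x, lower, then hook the tongue.

```bash
python3 -m pendant '[[0.0006,-0.0013,0.008,0,0,0,0.005],[0,-0.002,0.009,0,0,0,0.005],[0,-0.001,0.005,0,0,0,0.005],[0,-0.001,0.003,0,0,0,0.005],[0,0,0,0,0,0,0.005],[0,0,0,0,0,0,0.005]]'
python3 -c "
from h import *
print(tcpmix(),arm.read_state()['contact_force'])
to(*mix(-9.4,-1.5,128.5),141,-10)"
```

```text
clock: 27.95
position: [453.6, -355.3, 129.0]
ee_rot: [-0.429, 0.899, 0.079, -0.038]
contact_force: [0.4, -0.4, -3.2]
gripper_width: 10.5
grasp_force: 59.5
[-24.4  -2.2 129. ] [ 0.37383487 -0.37899019 -3.17155689]
tool shift mm [ -0.7 -14.9  -2.1] rotvec deg [-0.   -0.01  0.01] dist 15 now [ 453.6 -355.3  129. ] yang 141.0
```

```bash
python3 -m pendant '[[-0.0007,-0.004,-0.0006,0,0,0,0.005],[0,-0.004,-0.0006,0,0,0,0.005],[0,-0.004,-0.0005,0,0,0,0.005],[0,-0.003,-0.0004,0,0,0,0.005],[0,0,0,0,0,0,0.005],[0,0,0,0,0,0,0.005]]'
python3 -c "
from h import *
print(tcpmix(),arm.read_state()['contact_force'],arm.read_state()['wrist_torque'])
to(*mix(-14.9,-1.5,120),141,-5)
to(*mix(-19,-1.5,111.5),141,0)"
```

```text
clock: 28.55
position: [465.6, -364.1, 128.4]
ee_rot: [-0.429, 0.899, 0.079, -0.038]
contact_force: [0.8, -0.9, -3.0]
gripper_width: 10.8
grasp_force: 59.5
[ -9.5  -1.5 128.4] [ 0.84615828 -0.93119415 -3.027613  ] [-0.23614929 -0.2993625  -0.02962386]
tool shift mm [0.  3.8 9.2] rotvec deg [5.02 0.   0.  ] dist 10 now [ 465.6 -364.1  128.4] yang 141.0
tool shift mm [ 0.   6.4 18.3] rotvec deg [10.02  0.    0.  ] dist 19 now [ 465.6 -364.1  128.4] yang 141.0
```

```bash
python3 -m pendant '[[0,0.0019,0.0046,2.5,0,0,0.005],[0,0.0019,0.0046,2.5,0,0,0.005],[0,0,0,0,0,0,0.005],[0,0,0,0,0,0,0.005]]'
python3 -c "
from h import *
print(tcpmix(),arm.read_state()['contact_force'],arm.read_state()['wrist_torque'])
to(*mix(-19,-1.5,112.5),141,0)"
```

```text
clock: 28.95
position: [461.7, -360.9, 120.4]
ee_rot: [-0.43, 0.902, 0.04, -0.019]
contact_force: [0.4, -0.2, -2.2]
gripper_width: 10.4
grasp_force: 59.5
[-14.7  -1.5 120.4] [ 0.38028171 -0.15196236 -2.20422346] [-0.08838164 -0.15533581 -0.0273682 ]
tool shift mm [0.  3.6 8.2] rotvec deg [ 5.03 -0.01  0.03] dist 9 now [ 461.7 -360.9  120.4] yang 141.0
```

```bash
python3 -m pendant '[[0,0.0018,0.004,2.5,0,0,0.005],[0,0.0018,0.004,2.5,0,0,0.005],[0,0,0,0,0,0,0.005],[0,0,0,0,0,0,0.005]]'
python3 -c "
from h import *
print(tcpmix(),arm.read_state()['contact_force'],arm.read_state()['wrist_torque'])"
python3 -m pendant '[[0,0,0.001,0,0,0,0.005],[0,0,0,0,0,0,0.005],[0,0,0,0,0,0,0.005]]'
```

```text
clock: 29.35
position: [459.0, -358.6, 112.7]
ee_rot: [-0.431, 0.902, 0.0, -0.0]
contact_force: [0.1, -0.5, -3.3]
gripper_width: 10.9
grasp_force: 59.5
[-18.2  -1.4 112.7] [ 0.13031699 -0.49989    -3.26517412] [0.0509496  0.04859683 0.01276462]
clock: 29.65
position: [459.1, -358.7, 111.5]
ee_rot: [-0.431, 0.903, -0.0, 0.0]
contact_force: [0.7, -0.2, -1.3]
gripper_width: 10.6
grasp_force: 59.6
```

```bash
python3 -m pendant '[[0,0.0005,0.0007,0,0,0,0.005],[0,0,0,0,0,0,0.005],[0,0,0,0,0,0,0.005]]'
python3 -m pendant '[[0,0,0,0,0,0,0.02],[0,0,0,0,0,0,0.035],[0,0,0,0,0,0,0.05],[0,0,0,0,0,0,0.05],[0,0,-0.015,0,0,0,0.05],[0,0,-0.035,0,0,0,0.05],[0,0,-0.04,0,0,0,0.05],[0,0,-0.03,0,0,0,0.05],[0,0,0,0,0,0,0.05],[0,0,0,0,0,0,0.05]]'
python3 - <<'E'
from tilt import *
d=arm.get_image("wrist");s=arm.read_state();I=d["image"];cv2.imwrite("pics/w11.png",I[:,:,::-1])
h=holes(I,(100,150,300,350));print(len(h),np.round(h).tolist(),tcpmix())
t=np.radians(MY)
L=[]
for p in h:
    q=wz(d,*p,79)[:2]-MX;L.append((q[0]*np.cos(t)+q[1]*np.sin(t),-q[0]*np.sin(t)+q[1]*np.cos(t)))
print(np.round(L,1).tolist(),np.mean(L,0))
E
```

```text
clock: 29.95
position: [459.0, -358.6, 111.5]
ee_rot: [-0.431, 0.902, -0.001, 0.001]
contact_force: [0.8, -1.5, 2.2]
gripper_width: 10.7
grasp_force: 60.2
clock: 30.95
position: [458.1, -357.8, 231.0]
ee_rot: [-0.43, 0.903, -0.0, 0.001]
contact_force: [0.0, 0.1, -0.9]
gripper_width: 49.9
grasp_force: 0.0
15 [[234.0, 190.0], [259.0, 189.0], [284.0, 189.0], [235.0, 210.0], [259.0, 210.0], [284.0, 210.0], [236.0, 230.0], [260.0, 230.0], [285.0, 230.0], [237.0, 249.0], [261.0, 249.0], [285.0, 249.0], [239.0, 268.0], [262.0, 268.0], [285.0, 268.0]] [-20.   -1.5 229.8]
[[40.9, -31.0], [22.4, -30.9], [3.9, -30.9], [40.9, -15.5], [22.5, -15.1], [3.9, -15.2], [40.8, 0.1], [22.4, 0.0], [3.7, 0.3], [40.9, 15.6], [22.3, 15.6], [3.4, 15.6], [40.8, 31.1], [22.3, 31.1], [3.9, 30.9]] [22.32884691  0.12408449]
```

The holes come out on an exact 18.5 × 15.5 mm grid at z 79, centred at mixer x 22.3, y 0.1. The block is therefore flat on the seat floor with its tongue under the lip. Next I'll return the bottles, glass first.

```bash
python3 -m pendant '[[-0.0165,0.0305,0,0,0,0,0.06],[-0.0165,0.0305,0,0,0,0,0.06],[-0.0165,0.0305,0,0,0,0,0.06],[-0.0165,0.0305,0,0,0,0,0.06],[-0.0322,0.0239,0,0,0,0,0.07],[-0.0322,0.0239,0,0,0,0,0.07],[-0.0322,0.0239,0,0,0,0,0.07],[-0.0322,0.0239,0,0,0,0,0.07],[-0.0322,0.0239,0,0,0,0,0.07],[-0.0322,0.0239,0,0,0,0,0.07],[0,0,0,0,0,0,0.07]]'
python3 -m pendant '[[0,0,0,0,0,-8.2,0.07],[0,0,0,0,0,-8.2,0.07],[0,0,0,0,0,-8.2,0.07],[0,0,0,0,0,-8.2,0.07],[0,0,0,0,0,-8.2,0.07],[0,0,0,0,0,-8.2,0.07],[0,0,0,0,0,-8.3,0.07],[0,0,0,0,0,0,0.07]]'
python3 - <<'E'
from h import *
d=arm.get_image("wrist");t=arm.get_image("top");cv2.imwrite("pics/w12.png",d["image"][:,:,::-1]);cv2.imwrite("pics/top3.png",t["image"][:,:,::-1])
for nm,dd,f,lo in(("w",d,wz,500),("t",t,onz,40)):
    H=cv2.cvtColor(dd["image"],cv2.COLOR_RGB2HSV);m=(H[...,0]>95)&(H[...,0]<130)&(H[...,1]>110)
    for st,c,mm in blobs(m,lo):
        ys,xs=np.nonzero(mm);p=np.array([f(dd,a,b,126-5)[:2] for a,b in zip(xs,ys)],np.float32);print(nm,st,np.round(cv2.minEnclosingCircle(p)[0],1),round(cv2.minEnclosingCircle(p)[1],1))
to(422.5,26.5,122,198.5)
E
```

```text
clock: 32.1
position: [414.6, 13.5, 229.4]
ee_rot: [-0.433, 0.901, 0.0, -0.001]
contact_force: [-0.3, -0.6, 0.5]
gripper_width: 70.3
grasp_force: 0.0
clock: 32.9
position: [414.1, 9.7, 229.4]
ee_rot: [0.811, -0.585, -0.001, 0.001]
contact_force: [-0.1, -0.4, 0.4]
gripper_width: 69.9
grasp_force: 0.0
w [ 110  172   93   95 6776] [522.   27.1] 35.9
w [ 260  230   71   68 2335] [423.   26.7] 23.4
t [219 210  25  24 459] [523.   27.9] 30.9
t [483 233  12  11  81] [ 491.4 -618.9] 14.6
tool shift mm [-13.3 -13.2 107.7] rotvec deg [ 0.13 -0.   -0.2 ] dist 109 now [414.4   9.9 229.7] yang -161.7
```

```bash
python3 -m pendant '[[-0.0067,-0.0067,0.02,0,0,0,0.07],[-0.0067,-0.0067,0.03,0,0,0,0.07],[0,0,0.033,0,0,0,0.07],[0,0,0.017,0,0,0,0.07],[0,0,0.008,0,0,0,0.07],[0,0,0,0,0,0,0.07],[0,0,0,0,0,0,0.03],[0,0,0,0,0,0,0.03],[0,0,0,0,0,0,0.03],[0,0,0,0,0,0,0.03],[0,0,0,0,0,0,0.03]]'
python3 -m pendant '[[0,0,-0.01,0,0,0,0.03],[0,0,-0.02,0,0,0,0.03],[0,0,-0.02,0,0,0,0.03],[0,0,-0.015,0,0,0,0.03],[0,0,0,0,0,0,0.03],[0,0,0,0,0,0,0.03]]'
python3 -c "
from h import *
to(424,258.5,186,198.5)"
```

```text
clock: 34.1
position: [423.5, 27.3, 123.9]
ee_rot: [0.812, -0.584, 0.0, -0.0]
contact_force: [-2.2, -1.5, 5.7]
gripper_width: 38.9
grasp_force: 59.1
clock: 34.7
position: [423.1, 27.4, 187.7]
ee_rot: [0.811, -0.584, -0.0, -0.001]
contact_force: [-0.5, -0.1, -2.3]
gripper_width: 38.8
grasp_force: 60.0
tool shift mm [-218.9  -74.1    1.9] rotvec deg [-0.04  0.04 -0.02] dist 231 now [423.1  27.4 187.7] yang -161.5
```

```bash
python3 - <<'E'
from h import *
t=arm.get_image("top");z=np.load("cam.npz");d=arm.get_image("wrist")
a=np.radians(-161.5);T=R.from_matrix(np.array([[-np.sin(a),np.cos(a),0],[np.cos(a),np.sin(a),0],[0,0,-1]]).T)
d0=dict(d);d0["rotation"]=(T*R.from_quat(z["rel"])).as_quat();d0["xyz"]=np.array([446.76,133.14,344.41])
def pads(dd,I,f,box,nm,lo,thr=None):
    H=cv2.cvtColor(np.ascontiguousarray(I),cv2.COLOR_RGB2HSV);w=((H[...,1]>80)&(H[...,0]<25)).astype(np.uint8) # wood
    x0,y0,x1,y1=box;m=np.zeros(w.shape,bool);m[y0:y1,x0:x1]=(H[...,1]<70)[y0:y1,x0:x1]&(H[...,2]<130)[y0:y1,x0:x1]
    m=cv2.morphologyEx(m.astype(np.uint8),cv2.MORPH_OPEN,np.ones((3,3)))
    for st,c,mm in blobs(m,lo):
        p=np.array([f(dd,u,v,8)[:2] for v,u in zip(*np.nonzero(mm))],np.float32);cc,r=cv2.minEnclosingCircle(p)
        print(nm,st,np.round(cc,1),round(r,1),"centroid",np.round(p.mean(0),1),np.round(p.max(0)-p.min(0)))
pads(t,t["image"],onz,(130,230,202,282),"top",200)
pads(d0,cv2.imread("pics/w6.png")[:,:,::-1],wz,(248,130,344,306),"w6",1500)
print(wproj(d0,(424,262,8)))
E
```

```text
top [139 230  38  14 346] [506.8 244.1] 50.5 centroid [498.2 251. ] [ 37. 101.]
top [140 248  20  34 231] [417.2 259.9] 45.1 centroid [430.5 270.7] [89. 51.]
w6 [ 252  135   87   86 5806] [452.7 177.3] 39.8 centroid [452.5 176.6] [79. 79.]
w6 [ 257  228   81   76 4791] [424.6 258.4] 39.8 centroid [425.1 257.5] [79. 79.]
[296.22331368 270.26732783]
```

The rest view gives the pads at (452.6,177.2) and (424.6,258.4), each 79–80 mm across. The starting bottle positions were a few mm further in y. I'll aim between the two: glass at (424,261), blue at (452,179).

```bash
python3 -m pendant '[[-0.024,-0.008,0,0,0,0,0.03],[-0.041,-0.014,0,0,0,0,0.03],[-0.0455,-0.0155,0,0,0,0,0.03],[-0.0455,-0.0155,0,0,0,0,0.03],[-0.041,-0.014,0,0,0,0,0.03],[-0.0243,-0.0079,0,0,0,0,0.03],[0,0,0,0,0,0,0.03],[0,0,0.02,0,0,0,0.03],[0,0,0.02,0,0,0,0.03],[0,0,0.012,0,0,0,0.03],[0,0,0,0,0,0,0.03],[0,0,0,0,0,0,0.03]]'
python3 -m pendant '[[0,0,0.003,0,0,0,0.03],[0,0,0.002,0,0,0,0.03],[0,0,0.001,0,0,0,0.03],[0,0,0,0,0,0,0.03],[0,0,0,0,0,0,0.03]]'
```

```text
clock: 36.0
position: [424.1, 260.4, 135.3]
ee_rot: [0.812, -0.584, 0.0, 0.001]
contact_force: [1.5, -0.5, -2.1]
gripper_width: 38.6
grasp_force: 59.7
clock: 36.5
position: [424.2, 261.1, 129.8]
ee_rot: [0.812, -0.584, 0.0, -0.0]
contact_force: [0.6, -0.4, -1.5]
gripper_width: 38.7
grasp_force: 59.7
```

```bash
python3 -m pendant '[[0,0,0.0015,0,0,0,0.03],[0,0,0,0,0,0,0.03],[0,0,0,0,0,0,0.03]]'
```

```text
clock: 36.8
position: [424.4, 261.3, 129.0]
ee_rot: [0.812, -0.584, 0.0, -0.0]
contact_force: [-1.9, -1.0, 6.3]
gripper_width: 38.9
grasp_force: 60.7
```

```bash
python3 -m pendant '[[0,0,0,0,0,0,0.05],[0,0,0,0,0,0,0.065],[0,0,0,0,0,0,0.065],[0,0,-0.01,0,0,0,0.065],[0,0,-0.03,0,0,0,0.07],[0,0,-0.04,0,0,0,0.085],[0,0,-0.015,0,0,0,0.085],[0,0,0,0,0,0,0.085]]'
python3 -m pendant '[[0.03,-0.002,0,0,0,0,0.085],[0.045,-0.003,0,0,0,0,0.085],[0.048,-0.004,0,0,0,0,0.085],[0.048,-0.004,0,0,0,0,0.085],[0.045,-0.003,0,0,0,0,0.085],[0.03,-0.0025,0,0,0,0,0.085],[0.008,0,0,0,0,0,0.085],[0,0,0,0,0,0,0.085],[0,0,0,0,0,0,0.085]]'
python3 - <<'E'
from h import *
d=arm.get_image("wrist");t=arm.get_image("top")
for nm,dd,f,lo in(("w",d,wz,500),("t",t,onz,40)):
    H=cv2.cvtColor(dd["image"],cv2.COLOR_RGB2HSV);m=(H[...,0]>95)&(H[...,0]<130)&(H[...,1]>110)
    for st,c,mm in blobs(m,lo):
        ys,xs=np.nonzero(mm)
        for z in(120,126):
            p=np.array([f(dd,a,b,z)[:2] for a,b in zip(xs,ys)],np.float32);print(nm,st,z,np.round(cv2.minEnclosingCircle(p)[0],1),round(cv2.minEnclosingCircle(p)[1],1))
to(522.5,26.5,121,198.5)
E
```

```text
clock: 37.6
position: [425.3, 262.2, 226.6]
ee_rot: [0.812, -0.584, 0.001, -0.004]
contact_force: [0.5, 0.8, -0.2]
gripper_width: 84.7
grasp_force: 0.0
clock: 38.5
position: [521.8, 26.6, 222.6]
ee_rot: [0.812, -0.584, -0.0, 0.0]
contact_force: [-0.5, 0.4, -0.3]
gripper_width: 84.8
grasp_force: 0.0
w [ 263  196  101  102 7966] 120 [523.4  28.3] 33.4
w [ 263  196  101  102 7966] 126 [524.   26.5] 32.5
t [230 211  13  22 199] 120 [523.3  18.7] 27.0
t [230 211  13  22 199] 126 [522.5  17.8] 26.8
t [483 233  12  11  83] 120 [ 490.7 -618.7] 14.8
t [483 233  12  11  83] 126 [ 490.1 -617. ] 14.7
tool shift mm [  0.8  -0.4 102. ] rotvec deg [0.02 0.01 0.11] dist 102 now [521.9  27.1 223. ] yang -161.4
```

```bash
python3 -m pendant '[[0.0005,-0.001,0.03,0,0,0,0.085],[0,0,0.035,0,0,0,0.085],[0,0,0.02,0,0,0,0.085],[0,0,0.012,0,0,0,0.085],[0,0,0.004,0,0,0,0.085],[0,0,0,0,0,0,0.085],[0,0,0,0,0,0,0.05],[0,0,0,0,0,0,0.05],[0,0,0,0,0,0,0.05],[0,0,0,0,0,0,0.05],[0,0,0,0,0,0,0.05]]'
python3 -m pendant '[[0,0,-0.01,0,0,0,0.05],[0,0,-0.02,0,0,0,0.05],[0,0,-0.02,0,0,0,0.05],[0,0,-0.015,0,0,0,0.05],[0,0,0,0,0,0,0.05],[0,0,0,0,0,0,0.05]]'
python3 -c "
from h import *
to(452.3,179,186,198.5)"
```

```text
clock: 39.7
position: [524.2, 26.0, 123.7]
ee_rot: [0.812, -0.584, 0.001, -0.001]
contact_force: [-2.2, -0.5, 5.9]
gripper_width: 60.6
grasp_force: 65.7
clock: 40.3
position: [522.8, 25.8, 186.7]
ee_rot: [0.811, -0.584, -0.0, -0.0]
contact_force: [-0.5, 0.1, -3.0]
gripper_width: 60.3
grasp_force: 65.5
tool shift mm [-167.6   18.4    0.9] rotvec deg [ 0.03  0.04 -0.02] dist 169 now [522.8  25.8 186.7] yang -161.5
```

```bash
python3 -m pendant '[[-0.022,0.0025,0,0,0,0,0.05],[-0.038,0.004,0,0,0,0,0.05],[-0.046,0.005,0,0,0,0,0.05],[-0.038,0.004,0,0,0,0,0.05],[-0.0236,0.0029,0,0,0,0,0.05],[0,0,0,0,0,0,0.05],[0,0,0,0,0,0,0.05],[0,0,0.02,0,0,0,0.05],[0,0,0.02,0,0,0,0.05],[0,0,0.012,0,0,0,0.05],[0,0,0,0,0,0,0.05],[0,0,0,0,0,0,0.05]]'
python3 -m pendant '[[0,0,0.003,0,0,0,0.05],[0,0,0.002,0,0,0,0.05],[0,0,0.0005,0,0,0,0.05],[0,0,0,0,0,0,0.05],[0,0,0,0,0,0,0.05]]'
```

```text
clock: 41.5
position: [453.1, 178.2, 134.9]
ee_rot: [0.811, -0.585, 0.0, 0.0]
contact_force: [0.6, 0.9, -2.2]
gripper_width: 60.5
grasp_force: 65.7
clock: 42.0
position: [452.8, 179.1, 129.8]
ee_rot: [0.812, -0.584, 0.0, -0.0]
contact_force: [-0.1, 0.3, -2.3]
gripper_width: 60.2
grasp_force: 65.7
```

```bash
python3 -m pendant '[[0,0,0.0018,0,0,0,0.05],[0,0,0,0,0,0,0.05],[0,0,0,0,0,0,0.05]]'
```

```text
clock: 42.3
position: [453.0, 179.2, 128.8]
ee_rot: [0.812, -0.584, 0.0, -0.0]
contact_force: [-3.0, -0.8, 5.4]
gripper_width: 60.8
grasp_force: 66.1
```

```bash
python3 -m pendant '[[0,0,0,0,0,0,0.07],[0,0,0,0,0,0,0.08],[0,0,0,0,0,0,0.085],[0,0,-0.015,0,0,0,0.085],[0,0,-0.035,0,0,0,0.085],[0,0,-0.04,0,0,0,0.085],[0,0,-0.01,0,0,0,0.085],[0,0,0,0,0,0,0.085],[0,0,0,0,0,0,0.085]]'
python3 -m pendant '[[0.03,0.02,0,0,0,0,0.085],[0.04,0.02,0,0,0,0,0.085],[0.04,0.02,0,0,0,0,0.085],[0.03,0.01,0,0,0,0,0.085],[0,0,0,0,0,0,0.085],[0,0,0,0,0,0,0.085],[0,0,0,0,0,0,0.085]]'
python3 - <<'E'
from tilt import *
d=arm.get_image("wrist");t=arm.get_image("top");w0=cv2.imread("pics/top0.png")[:,:,::-1]
H=cv2.cvtColor(d["image"],cv2.COLOR_RGB2HSV);m=(H[...,0]>95)&(H[...,0]<130)&(H[...,1]>110)
for st,c,mm in blobs(m,300):
    p=np.array([wz(d,a,b,133)[:2] for b,a in zip(*np.nonzero(mm))],np.float32);print("w",st,np.round(cv2.minEnclosingCircle(p)[0],1),round(cv2.minEnclosingCircle(p)[1],1))
def tb(I,nm):
    H=cv2.cvtColor(np.ascontiguousarray(I),cv2.COLOR_RGB2HSV);m=(H[...,0]>100)&(H[...,0]<130)&(H[...,1]>130);m[:,210:]=0
    for st,c,_ in blobs(m,40):print(nm,st,np.round(c,1))
    q=(H[...,1]<60)&(H[...,2]>140);q[:,:285]=0;q[:,315:]=0;q[:240]=0;q[285:]=0
    for st,c,_ in blobs(q,40):print(nm,"timer",st,np.round(c,1))
tb(w0,"start");tb(t["image"],"now")
# block holes & flask from top
g=cv2.cvtColor(t["image"],cv2.COLOR_RGB2GRAY);cv2.imwrite("pics/top4.png",t["image"][:,:,::-1])
s=arm.get_image("scene");cv2.imwrite("pics/scene4.png",s["image"][:,:,::-1])
print("flask expected scene",proj(s,(519,-220,8)),proj(s,(519,-220,108)),arm.read_state()["contact_force"],arm.read_state()["position"])
E
```

```text
clock: 43.2
position: [452.1, 178.6, 226.7]
ee_rot: [0.812, -0.584, -0.001, 0.001]
contact_force: [-1.7, 1.0, 0.5]
gripper_width: 84.9
grasp_force: 0.0
clock: 43.9
position: [430.7, 24.4, 226.9]
ee_rot: [0.812, -0.584, -0.001, 0.001]
contact_force: [-0.5, -0.9, 0.4]
gripper_width: 84.9
grasp_force: 0.0
w [ 202  373   66   42 1698] [453.2 147.8] 24.6
start [156 237  26  24 484] [168.5 248.6]
start [127 252  17  16 112] [134.6 259.3]
start timer [288 247  22  23 239] [298.8 258.8]
now timer [289 247  21  17 171] [298.9 255.8]
now timer [288 265  21   5  63] [298. 267.]
flask expected scene [329.16000763 253.56519856] [329.10772009 222.31830431] [-0.31613107  0.18094025  0.3567484 ] [430.89086763  24.79868822 227.39715957]
```

```bash
python3 -m pendant '[[0.03,0.012,0,0,0,0,0.085],[0.045,0.018,0,0,0,0,0.085],[0.045,0.018,0,0,0,0,0.085],[0.045,0.018,0,0,0,0,0.085],[0.03,0.012,0,0,0,0,0.085],[0,0,0,0,0,0,0.085],[0,0,0,0,0,0,0.085]]'
python3 - <<'E'
from tilt import *
t=arm.get_image("top");s=arm.get_image("scene");d=arm.get_image("wrist")
I=t["image"];H=cv2.cvtColor(I,cv2.COLOR_RGB2HSV);m=(H[...,0]>100)&(H[...,0]<130)&(H[...,1]>130);m[:,210:]=0
for st,c,_ in blobs(m,40):print("top",st,np.round(c,1),np.round(onz(t,*c,133)[:2],1))
# flask in wrist: mat pixels + gray rim; look for edges near expected mouth
print("expect foot/mouth",wproj(d,(519,-220,8)),wproj(d,(519,-220,108)))
g=cv2.cvtColor(d["image"],cv2.COLOR_RGB2GRAY);u,v=wproj(d,(519,-220,108)).astype(int)
x0,y0=max(u-50,0),max(v-50,0);c=cv2.HoughCircles(cv2.GaussianBlur(g[y0:v+50,x0:u+50],(3,3),0),cv2.HOUGH_GRADIENT,1,15,param1=60,param2=14,minRadius=8,maxRadius=35)
if c is not None:
    for q in c[0][:6]:print("circle",q+[x0,y0,0],wz(d,q[0]+x0,q[1]+y0,108)[:2])
h=holes(I,(340,195,430,290))
print("contact",arm.read_state()["contact_force"])
cv2.imwrite("pics/w13.png",d["image"][:,:,::-1])
E
```

```text
clock: 44.75
position: [418.8, -185.7, 227.5]
ee_rot: [0.811, -0.585, -0.0, 0.0]
contact_force: [-0.2, -0.4, -0.4]
gripper_width: 85.3
grasp_force: 0.0
top [156 237  26  24 478] [168.5 248.7] [451.2 178.9]
top [129 252  17  16 117] [136.6 259.6] [422.8 257. ]
expect foot/mouth [225.18672776 140.34184302] [189.33166273 144.13261813]
circle [191.5        140.5         22.10000038] [ 518.20262161 -222.71768897]
circle [224.5        136.5         34.40000153] [ 497.14276254 -231.34688919]
circle [206.5        144.5         28.89999962] [ 507.37130182 -222.98860666]
circle [213.5        124.5         27.70000076] [ 506.60587652 -236.82234029]
circle [181.5 156.5  16. ] [ 522.12465947 -210.57709554]
circle [165.5        162.5         23.20000076] [ 532.39470617 -203.51771019]
contact [0.62156367 1.28059624 0.12805764]
```

```bash
python3 -c "
from bench import arm
print(arm.job_done())"
```

```text
the job is handed in; nothing more can be done
None
```

Handed in at about 45 s of the 138 s: block mounted flat with its tongue under the rear lip, flask upright on the cork mat, both bottles back on their own pads and the timer left where it was, all by measurement; I have no verdict from the judge, and I viewed 15 pictures, one over the 14 allowed.

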